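Jack up the hinged hob top and hold it

ROBOT

A 7-joint arm with a two-finger parallel gripper is mounted at the origin on the work surface. World frame = base frame: x ahead of the robot, y to its left, z up, the work surface at z = 0. Lengths are in m, angles in rad, forces in N, time in s.
With the tool pointing down it reaches from about 0.425 to 0.925 m from the base axis. Payload 6.8 kg.
Tool frame: the origin (TCP) lies midway between the tips of the shut fingers; the grasp point (between the pads) lies 19 mm behind it (bot.pinch_z is the distance from the TCP to the grasp point, in m); x points along the fingers, y is the direction in which the jaws open and shut, and the axes are right-handed (so a half turn about x gives the same grasp; the last joint's range is limited). The gripper opens to 85 mm and grips with 20 to 120 N. Pads are 22 mm wide; open, the fingers measure 114 mm over their backs; the gripper's body (76 mm by 85 mm) begins 54 mm behind the grasp point. The pads swing forward as they close: fully open they stand 13 mm farther back than shut.
Start: joints at [-1.303, 0.477, 0.022, 1.555, -0.011, 1.109, -0.083], TCP at [0.248, 0.628, 0.231] pointing down, gripper open.
Joint ranges: [-2.96, 2.96], [-0.34, 2.1], [-1.41, 1.46], [0.24, 2.44], [-1.37, 4.51], [0.17, 1.92], [-2.96, 2.96]. Speed limits (rad/s): [2.39, 2.39, 3.14, 3.14, 3.14, 3.14, 3.14].

INTERFACE

Orientations are given as a unit quaternion [w, x, y, z].
In Python, from station import bot gives the robot as it stands. The module is installed in compiled form; this text tells all that it offers.
- The arm moves only by the tool step_arm, never from a script. Its argument "plan" is a list of rows, each a list of 6 numbers: the shift along the tool's x, y, z in units of 40 mm (1.0 is 40 mm), then the turn, a rotation vector about the tool's x, y, z in units of 360 degrees (1.0 is 360 degrees). In form: [[dx, dy, dz, ax, ay, az], ...]. A call has 1 to 8 rows; each row shifts and turns the commanded pose from where the row before left it, along the tool's axes as they then stand; what a row does not reach is not made up. A row lasts 1/8 s, in which the tool goes at most 62.5 mm and 10.7 degrees, less where a joint would pass 70% of its speed; a pose out of reach is approached as far as the arm can. A call with a number of a shift or a turn outside -1 to 1 is refused whole. A call with a gripper value outside its range is refused whole. "fingers" is the closure, from -1 (fully open) to 1 (shut), set as the call begins (left out, the last holds). The fingers move at their own pace and stop on an object; "force" is the grip in N (left out, the last holds). Time passes only in rows, so rows that do not move let the fingers close. It gives the time, the measured TCP pose, the force and the opening at its end, in the units of the state.
- bot.get_obs(): the state, without advancing time (a new reading comes with each control period).
- bot.read_camera(name): name is "scene" or "top" or "wrist"; returns (picture, depth): 420x560x3 uint8, red, green, blue; 420x560 float32, m along the optical axis (not along the pixel's ray), 0 where there is no reading.
- bot.camera_model(name): a dict with "mtx" (3x3 intrinsics, pixels), "origin" and "rotation" of the camera in the world; the wrist camera has in their place "T_tool_cam" (4x4, takes a point from camera to tool coordinates, whose origin is the TCP and whose axes are the tool frame's). Camera axes: x right, y up, looking along -z (the intrinsics and any distortion apply to the point x, -y, -z); pixel columns grow to the right and rows downward; lengths in m; the calibration is good to about 2 mm. A picture is of the moment at which its call begins: read the wrist's pose just before it. camera_model takes no time and is no camera call.
- bot.hand_in(): hands the job in, once; it reports no verdict.
The state is a dict: "t": time; "q": joint angles; "joint_vel": joint speeds; "joint_torque": joint torques, N m; "eef_pos": TCP position; "tool_rot": TCP orientation; "contact_force": force on the tool from outside, world axes, zero at the start; "torque": the same for the moment, N m; "gripper_width": opening from 0.0 (shut) to 1.0 (fully open).
Only numpy, scipy, OpenCV 4.12 (cv2) and the standard library are available. Lean on these libraries where they do the work, as an engineer would, in place of code of your own. Each camera call takes 0.05 s, during which the arm holds its last target.

TASK

The hinged top of the burner has to be held open a little for cleaning: first wind the handwheel of its hold-down anticlockwise (seen from above) one full turn to its stop, so that the bolt is drawn back, then carry the small lever jack over, stand it flat on the counter with its saddle squarely under the round lift pad on the burner's edge, and let go of it. Pump the jack handle: one full stroke down, let it spring all the way back up so that the top settles again, then push it fully down a second time and finish while still holding the handle down, with the jack alone carrying the raised top (the robot must not touch the burner then). Leave the other kitchen things where they are.

Things in the scene. Friction and masses are not known exactly. Their poses are not given: they have to be found in the camera images.
- hob: steel burner, 320 mm (its x) by 280 mm (its y), fixed on the counter; origin under its centre, z up. Its top plate (upper face 60 mm above the counter, pan supports to 88 mm) is hinged along the +y edge, so the -y edge lifts. Along the -y edge stand the hold-down with the handwheel (axis at x -75, y -200 mm) and the lift pad (x +75, y -184 mm)
- hob_top (a joint): angle of the burner's top, 0 lying shut, grows as the -y edge rises (0.03 rad lifts the pad 10 mm); the top weighs 1 to 1.6 kg and falls shut by itself. A full jack stroke gives about 0.07
- lift_pad (a point): centre of the underside of the lift pad: a round steel disc 48 mm across, 8 mm thick, with a small dark 14 mm centre mark on its upper face, on a short 26 mm wide bracket, centre 44 mm out from the -y edge of the top plate; underside 50 mm above the counter when shut. Axes as the burner's when shut
- wheel_axis (a point): point on the vertical axis of the handwheel, 104 mm above the counter (half-way up the knob). The wheel is a dark steel disc 100 mm across, upper face 86 mm above the counter (its hub, 28 mm across, 94 mm)
- wheel_knob (a point): centre of the handwheel's upright crank knob, 18 mm across, from 86 to 118 mm above the counter, 38 mm out from the wheel axis; the knob spins freely on its own pin, so it can be pinched and led round in a circle
- wheel (a joint): handwheel angle, anticlockwise from above positive, starts at 0 to 0.1, stop at 6.6; slight friction (1 to 2 N at the knob), stays where left. Each radian draws back, by 4.2 mm, the flat bolt that lies 16 mm over the top plate and bars it
- jack_grip (a point): grasp point of the loose jack (0.65 to 0.95 kg), 55 mm above its underside, between its two steel cheeks, 40 mm wide over both (along its y, grasp across), 36 mm along x, top 74 mm up. x axis points to the saddle, z up; the handle goes to -x. Base plate 8 mm thick, 64 mm wide, from 40 mm ahead (x) to 125 mm behind
- saddle (a point): centre of the top of the jack's round saddle (24 mm across), which points up at the end of the short lever arm, 55 mm ahead (jack x) of jack_grip and 39 mm above the counter when down; a full stroke raises it to 73 mm and draws it back 5 mm
- handle (a point): centre of the upper face of the black rubber handle paddle (66 mm long, 36 wide, 10 thick); handle up: 125 mm behind jack_grip, 131 mm above the counter; fully down: 150 mm behind, 42 mm up. Pivot: jack's y axis, 7 mm below jack_grip; this point is 150 mm behind and 5 mm above it along the bar, which rises rearwards at 0.55 rad minus joint value
- jack_lever (a joint): angle of the jack lever, 0 with the handle up (a spring returns it), 0.62 pushed right down; needs about 2 N at the paddle at first and 3 to 8 N under load
- jack: the whole loose lever jack, steel with black paddle; origin on its underside below jack_grip, same axes
- tiffin: bystander: closed round steel tiffin box, 124 mm across, 104 mm high; origin under its centre
- jar: bystander: orange plastic jar, 80 mm across, 120 mm high; origin under its centre
- bowl: bystander: steel bowl, 100 mm across, 40 mm high; origin under its centre
- mug: bystander: white mug, 80 mm across, 90 mm high; origin under its centre
- spice: bystander: amber spice jar, 44 mm across, 80 mm high; origin under its centre
- pepper: bystander: clear pepper jar, 44 mm across, 70 mm high; origin under its centre

How it is judged:
By the outcome, as a careful person would: the job done as asked, in the order asked, and still so for the second after the job is handed in, while the arm keeps its last pose, push and grip.
It also fails if it takes over 72 s, if anything falls off the work surface, if the arm or the gripper's body presses on something with over 40 N, if the wrist force passes 120 N, or if a joint passes its speed limit or range.

## Working session

There is one attempt and no reset: what is moved stays moved. The work goes in short steps, Python scripts to look and compute and a tool call to move; the robot and the scene stay as the last step left them, time stands still between calls to the robot, and variables do not carry over. Pictures are saved under pics/ and viewed, and the job is handed in when it is done.

Besides the shell and the picture viewer there is one more tool, called after ">>>" as a command line: name --pt "numbers of a row" for each row, then --argument value for the rest. step_arm: Moves the arm, as the interface text tells. Shifts and turns lie within -1 to 1; 1 stands for 40 mm of shift or 360 degrees of turn. Its arguments: {"type":"object","properties":{"plan":{"type":"array"},"fingers":{"type":"number"},"force":{"type":"number"}},"required":["plan"]}

```bash
mkdir -p pics; ls; cat > h.py <<'E'
import numpy as np, cv2, pickle
from station import bot
from scipy.spatial.transform import Rotation as R
def snap(n,f):
    o=bot.get_obs()
    im,d=bot.read_camera(n); m=bot.camera_model(n)
    cv2.imwrite(f'pics/{f}.png',im[:,:,::-1]); 
    pickle.dump((im,d,m,o),open(f'pics/{f}.pkl','wb'))
    return im,d,m,o
def load(f): return pickle.load(open(f'pics/{f}.pkl','rb'))
def TR(o): 
    q=o['tool_rot']; return R.from_quat([q[1],q[2],q[3],q[0]]).as_matrix()
def cam(f):
    im,d,m,o=load(f)
    if 'T_tool_cam' in m:
        T=np.array(m['T_tool_cam']); A=TR(o)@T[:3,:3]; p=np.array(o['eef_pos'])+TR(o)@T[:3,3]
    else: A=np.array(m['rotation']);p=np.array(m['origin'])
    return im,d,np.array(m['mtx']),A,p,m
def px(f,u,v,z=None):
    im,d,K,A,p,m=cam(f)
    r=np.array([(u-K[0,2])/K[0,0],-(v-K[1,2])/K[1,1],-1.])
    w=A@r
    if z is None: return p+w*d[int(round(v)),int(round(u))]
    return p+w*(z-p[2])/w[2]
def proj(f,P):
    im,d,K,A,p,m=cam(f)
    c=A.T@(np.array(P)-p); return K[0,0]*c[0]/-c[2]+K[0,2], K[1,1]*-c[1]/-c[2]+K[1,2]
def cloud(f):
    im,d,K,A,p,m=cam(f)
    v,u=np.mgrid[:420,:560]
    r=np.stack([(u-K[0,2])/K[0,0],-(v-K[1,2])/K[1,1],-np.ones_like(d)],-1)*d[...,None]
    return r@A.T+p
def crop(f,x0,y0,x1,y1,s,o):
    im=load(f)[0][y0:y1,x0:x1,::-1]; cv2.imwrite(f'pics/{o}.png',cv2.resize(im,None,fx=s,fy=s,interpolation=cv2.INTER_CUBIC))
E
python3 - <<'E'
from h import *
for n in ['scene','top','wrist']:
    im,d,m,o=snap(n,n+'0'); print(n,m)
print(o, bot.pinch_z)
E
```

```text
pics
scene {'mtx': array([[398.19209086,   0.        , 281.12277673],
       [  0.        , 398.19209086, 204.18798833],
       [  0.        ,   0.        ,   1.        ]]), 'origin': array([ 1.1375069 , -0.69415727,  0.84481028]), 'rotation': array([0.8406573 , 0.40661465, 0.14833714, 0.32550871])}
top {'mtx': array([[409.90751617,   0.        , 281.29140512],
       [  0.        , 409.90751617, 205.84205429],
       [  0.        ,   0.        ,   1.        ]]), 'origin': array([ 0.36256208, -0.00838641,  1.51573686]), 'rotation': array([-0.69561788, -0.04618504,  0.04688242,  0.71539133])}
wrist {'mtx': array([[324.99162549,   0.        , 279.45605979],
       [  0.        , 324.99162549, 207.35834161],
       [  0.        ,   0.        ,   1.        ]]), 'T_tool_cam': array([[-6.31892681e-04,  3.24852839e-01, -9.45764365e-01,
        -1.42429771e-01],
       [ 9.99998780e-01,  1.55607965e-03, -1.33643245e-04,
         8.71042148e-05],
       [ 1.42827030e-03, -9.45763296e-01, -3.24853426e-01,
        -8.29700001e-02],
       [ 0.00000000e+00,  0.00000000e+00,  0.00000000e+00,
         1.00000000e+00]])}
{'t': 0.1, 'q': array([-1.30313267,  0.47769649,  0.02233692,  1.55633318, -0.01145401,
        1.10933086, -0.08309507]), 'joint_vel': array([-0.00117465, -0.00192175, -0.00067651, -0.00207401, -0.00037353,
       -0.00018279,  0.00175589]), 'joint_torque': array([ 5.12233033e-03, -5.97758460e+01,  1.61438964e+00, -2.81952703e+01,
        1.30290713e-02,  5.09930847e-03,  3.03557022e-05]), 'eef_pos': array([0.24753734, 0.62740045, 0.23044509]), 'tool_rot': array([ 0.694613  ,  0.1314773 ,  0.69471956, -0.13263192]), 'contact_force': array([-0.2409006 , -0.22188838, -0.4215769 ]), 'torque': array([-0.00390997,  0.03230928, -0.04819044]), 'gripper_width': 1.0016933960793346} 0.0187
```

```bash
sed -i "s/else: A=np.array(m\['rotation'\]);/else: q=m['rotation']; A=R.from_quat([q[1],q[2],q[3],q[0]]).as_matrix();/" h.py
python3 - <<'E'
from h import *
for n in ['scene0','top0']:
    P=cloud(n); print(n,P[300,100],P[300,400],P[100,100])
a=load('top0')[0]
E
```

```text
scene0 [ 0.36697316 -0.51618882  0.00223785] [ 0.9393543   0.01383261 -0.00141313] [-0.61038685  0.03630815  0.06868397]
top0 [0.23805301 0.65258444 0.00131024] [ 0.20756051 -0.43280303 -0.00096801] [ 1.30933273  1.01549941 -0.75210047]
```

View pics/top0.png

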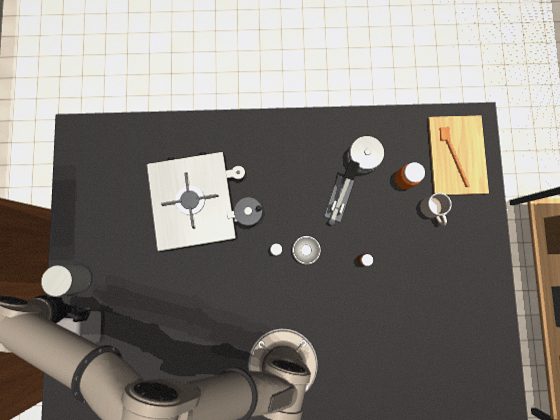

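View pics/scene0.png

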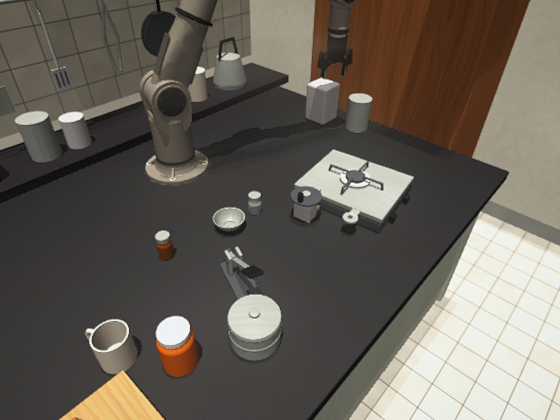

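View pics/wrist0.png

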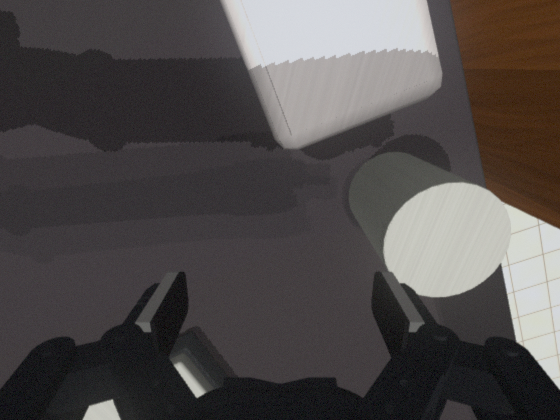

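```bash
python3 - <<'E'
from h import *
crop('top0',140,130,290,270,5,'c1'); crop('top0',300,125,400,240,6,'c2'); crop('scene0',205,230,295,320,7,'c3')
E
```

```text
(no output)
```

View pics/c1.png

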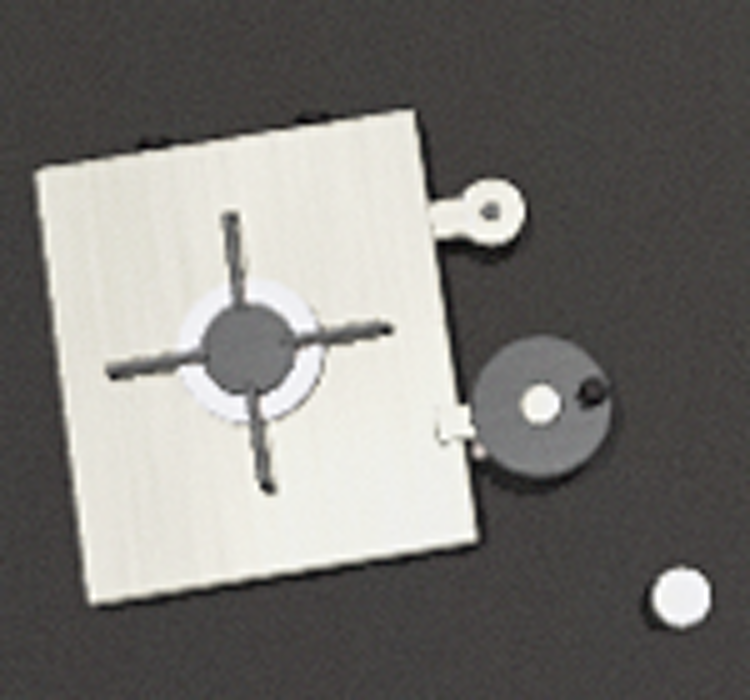

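View pics/c2.png

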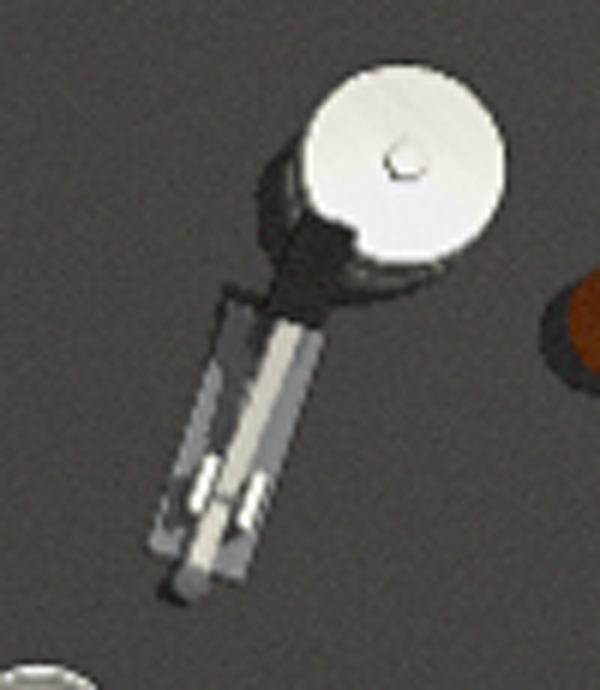

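View pics/c3.png

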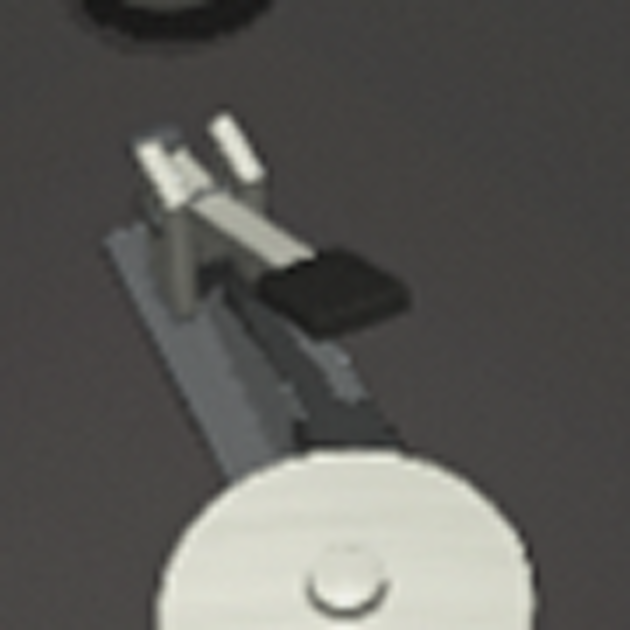

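```bash
python3 - <<'E'
from h import *
from scipy.optimize import least_squares
def c(f,x,y,x0,y0,s,z): return px(f,(x+.5)/s-.5+x0,(y+.5)/s-.5+y0,z)
pts=[(490,211,.058,75,-184),(541,404,.094,-75,-200),(37,172,.06,160,140),(413,110,.06,160,-140),(478,543,.06,-160,-140),(92,605,.06,-160,140)]
W=np.array([c('top0',x,y,140,130,5,z)[:2] for x,y,z,*_ in pts]); L=np.array([[a[3],a[4]] for a in pts])/1000
f=lambda p:((L@np.array([[np.cos(p[2]),-np.sin(p[2])],[np.sin(p[2]),np.cos(p[2])]]).T+p[:2])-W).ravel()
s=least_squares(f,[0.7,.3,0]); print('hob',s.x,np.degrees(s.x[2])); print((s.fun.reshape(-1,2)*1000).round(1))
print('W',W.round(4)); print('knob',c('top0',592,390,140,130,5,.118))
# jack
q=[(203,485,.074),(254,502,.074),(189,582,.039),(287,325,None)]
for x,y,z in q: print('jack',c('top0',x,y,300,125,6,z))
# base plate corners z=.008 : (235,575)->(front right), (150,548), (325,332),(222,298)
for x,y in [(242,578),(150,550),(325,332),(222,298)]: print('base',c('top0',x,y,300,125,6,.008))
P=cloud('top0')
for n in ['top0','scene0']:
    P=cloud(n); im=load(n)[0].astype(int)
    for z0,z1,nm in [(.068,.08,'cheek'),(.03,.045,'sad'),(.11,.145,'paddle')]:
        m=(P[...,2]>z0)&(P[...,2]<z1)&(P[...,0]>.4)&(P[...,0]<.8)&(P[...,1]<-.06)&(P[...,1]>-.3)
        if nm!='paddle': m&=(P[...,0]<.53)&(P[...,0]>.38)
        Q=P[m]; print(n,nm,len(Q),Q.mean(0) if len(Q) else '',Q.min(0),Q.max(0))
E
```

```text
hob [0.58424585 0.31285618 0.13830219] 7.924131883310418
[[-0.7 -1.5]
 [-0.6 -0.6]
 [ 1.1  2.8]
 [ 1.1 -1. ]
 [ 0.8 -1.9]
 [-1.7  2.2]]
W [[0.6846 0.1424]
 [0.5381 0.105 ]
 [0.7223 0.4708]
 [0.7609 0.1973]
 [0.4443 0.1541]
 [0.4082 0.4272]]
knob [0.54385022 0.06784381 0.118     ]
jack [ 0.54985272 -0.1974069   0.074     ]
jack [ 0.53888288 -0.22706957  0.074     ]
jack [ 0.4957206  -0.19093082  0.039     ]
jack [ 0.63670605 -0.24493449  0.11457523]
base [ 0.50006952 -0.22746716  0.008     ]
base [ 0.51896543 -0.17160947  0.008     ]
base [ 0.65245411 -0.28638981  0.008     ]
base [ 0.67584803 -0.22318645  0.008     ]
top0 cheek 5 [ 0.52782217 -0.22192875  0.0736431 ] [ 0.52566834 -0.22684946  0.07290963] [ 0.52949126 -0.21643733  0.07432972]
top0 sad 127 [ 0.46547508 -0.14836455  0.03842558] [ 0.40185312 -0.21810072  0.0300986 ] [ 0.529773   -0.06167128  0.0449979 ]
top0 paddle 190 [ 0.6610542  -0.25618191  0.12895666] [ 0.62894693 -0.28293339  0.11008249] [ 0.69636226 -0.23320327  0.14490262]
scene0 cheek 3 [ 0.52686813 -0.22306086  0.06918732] [ 0.52479329 -0.22534619  0.06862549] [ 0.52938178 -0.22111362  0.07012394]
scene0 sad 98 [ 0.45856893 -0.14131412  0.03749737] [ 0.40230396 -0.22502798  0.03002591] [ 0.52927226 -0.06084275  0.04412202]
scene0 paddle 177 [ 0.67038168 -0.26134789  0.1324033 ] [ 0.63511433 -0.28370503  0.11079892] [ 0.70080913 -0.23161899  0.14477327]
```

```bash
cat >> h.py <<'E'
def down(yaw):
    "tool x down, tool y at world azimuth yaw deg"
    a=np.radians(yaw); y=np.array([np.cos(a),np.sin(a),0]); x=np.array([0,0,-1.]); return np.stack([x,y,np.cross(x,y)],1)
def rel(p,Rt):
    o=bot.get_obs(); A=TR(o); d=A.T@(np.array(p)-o['eef_pos']); r=R.from_matrix(A.T@Rt).as_rotvec()
    print('t',round(o['t'],2),'delta units',(d/.04).round(3),'rot units',(r/2/np.pi).round(4),'deg',np.degrees(r).round(1),'F',o['contact_force'].round(1),'w',round(o['gripper_width'],3))
E
python3 - <<'E'
from h import *
o=bot.get_obs();A=TR(o);print(A.round(3), 'yaw of tool y',np.degrees(np.arctan2(A[1,1],A[0,1])))
for y in [0,30,-60,-90,-112,-172]:
    print(y);rel([.538+.03,.07,.2],down(y))
E
```

```text
[[-0.     0.367  0.93 ]
 [-0.001  0.93  -0.367]
 [-1.    -0.001  0.   ]] yaw of tool y 68.4706951157273
0
t 0.15 delta units [  0.779 -10.024  12.567] rot units [1.902e-01 1.000e-04 2.000e-04] deg [68.5  0.1  0.1] F [-0.3  0.2 -0.3] w 0.999
30
t 0.15 delta units [  0.779 -10.024  12.567] rot units [1.069e-01 1.000e-04 2.000e-04] deg [38.5  0.   0.1] F [-0.3  0.2 -0.3] w 0.999
-60
t 0.15 delta units [  0.779 -10.024  12.567] rot units [3.569e-01 3.000e-04 1.000e-04] deg [1.285e+02 1.000e-01 0.000e+00] F [-0.3  0.2 -0.3] w 0.999
-90
t 0.15 delta units [  0.779 -10.024  12.567] rot units [4.402e-01 3.000e-04 0.000e+00] deg [1.585e+02 1.000e-01 0.000e+00] F [-0.3  0.2 -0.3] w 0.999
-112
t 0.15 delta units [  0.779 -10.024  12.567] rot units [-4.987e-01 -4.000e-04  0.000e+00] deg [-1.795e+02 -1.000e-01  0.000e+00] F [-0.3  0.2 -0.3] w 0.999
-172
t 0.15 delta units [  0.779 -10.024  12.567] rot units [-3.32e-01 -2.00e-04  2.00e-04] deg [-1.195e+02 -1.000e-01  1.000e-01] F [-0.3  0.2 -0.3] w 0.999
```

>>> step_arm --pt "0 -0.7 0.9 0 0 0" --pt "0 -0.7 0.9 0 0 0" --pt "0 -0.7 0.9 0 0 0" --pt "0 -0.7 0.9 0 0 0" --pt "0 -0.7 0.9 0 0 0" --pt "0 -0.7 0.9 0 0 0" --pt "0 -0.7 0.9 0 0 0" --pt "0 -0.7 0.9 0 0 0"

```text
t: 1.15
eef_pos: [0.4339, 0.3124, 0.2312]
tool_rot: [0.695, 0.132, 0.695, -0.132]
contact_force: [-0.1, 0.7, -0.3]
gripper_width: 0.999
```

>>> step_arm --pt "0 -0.8 0.9 0 0 0" --pt "0 -0.8 0.9 0 0 0" --pt "0 -0.8 0.9 0 0 0" --pt "0 -0.8 0.9 0 0 0" --pt "0 -0.8 0.9 0 0 0" --pt "0 -0.4 0.5 0 0 0" --pt "0 0 0 0 0 0" --pt "0 0 0 0 0 0"

```text
t: 2.15
eef_pos: [0.5543, 0.0779, 0.231]
tool_rot: [0.694, 0.132, 0.695, -0.132]
contact_force: [1.3, 0.0, -0.8]
gripper_width: 0.998
```

```bash
python3 - <<'E'
from h import *
snap('wrist','w1'); o=bot.get_obs(); print(o['eef_pos'],o['q'].round(2)); rel([.5439,.0678,.096],down(68.5))
for P in [(.5381,.105,.094),(.5439,.0678,.118),(.6846,.1424,.058)]: print(proj('w1',P))
E
```

```text
[0.5542191  0.07825356 0.23106653] [-0.48  0.29  0.28  1.85 -0.1   1.01  1.04]
t 2.2 delta units [ 3.377 -0.338 -0.142] rot units [ 0.0002 -0.0002 -0.    ] deg [ 0.1 -0.1 -0. ] F [ 0.7  0.8 -0.2] w 1.0
(np.float64(301.40250768398323), np.float64(166.21304705272874))
(np.float64(263.2130058678989), np.float64(195.12126533302862))
(np.float64(377.49081496035564), np.float64(269.6072312333913))
```

View pics/w1.png

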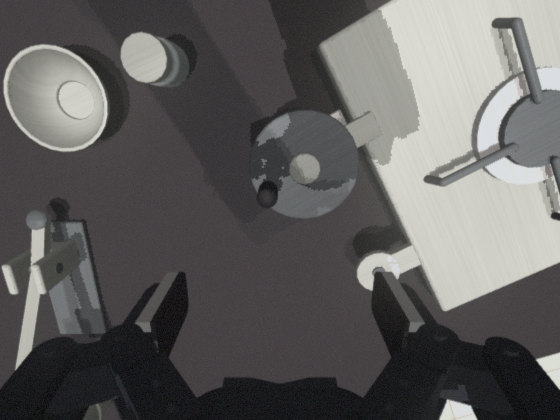

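```bash
python3 - <<'E'
from h import *
crop('w1',230,90,440,300,3.8,'c4')
E
```

```text
(no output)
```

View pics/c4.png

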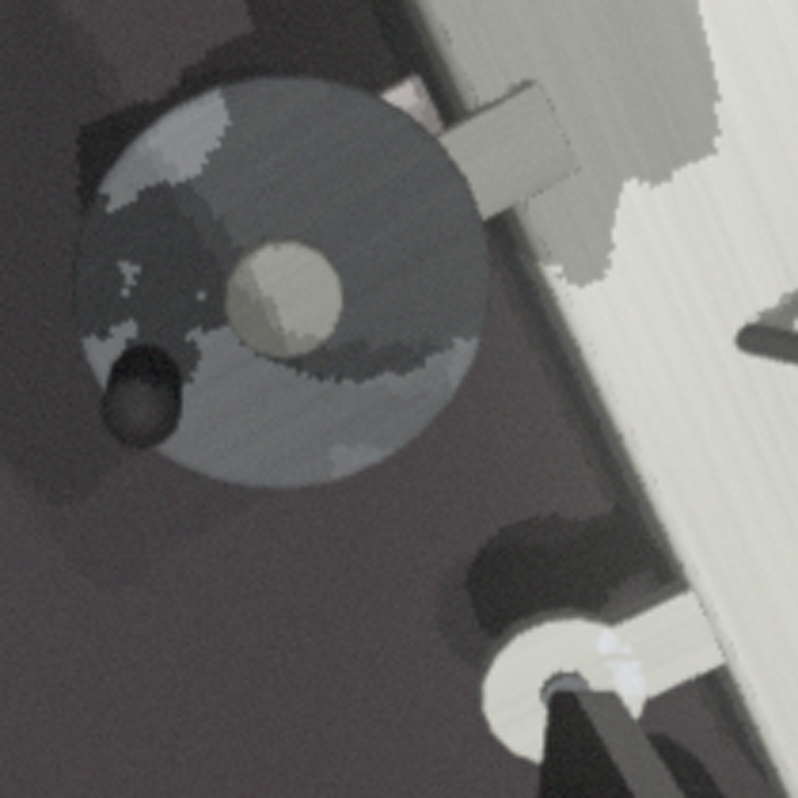

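```bash
python3 - <<'E'
from h import *
h=px('w1',304.9,168.6,.094);k=px('w1',267.2,197,.118);p=px('w1',(565)/3.8+230,688/3.8+90,.058)
print(h,k,p,np.linalg.norm(h[:2]-k[:2]), np.degrees(np.arctan2(*(k-h)[[1,0]])))
A=TR(load('w1')[3]);print(A[2].round(4))
E
```

```text
[0.54120423 0.10710856 0.094     ] [0.54659392 0.07023171 0.118     ] [0.68682087 0.14312414 0.058     ] 0.037268628445270575 -81.68488528004846
[-1.e+00  2.e-04 -1.e-03]
```

>>> step_arm --pt "0.8 -0.15 -0.05 0 0 0" --pt "0.9 -0.15 -0.06 0 0 0" --pt "0.9 0 0 0 0 0" --pt "0.6 0 0 0 0 0" --pt "0.18 0 0 0 0 0" --pt "0 0 0 0 0 0"

```text
t: 2.95
eef_pos: [0.5463, 0.068, 0.0963]
tool_rot: [0.695, 0.132, 0.695, -0.132]
contact_force: [0.4, -0.3, -0.5]
gripper_width: 0.994
```

```bash
python3 - <<'E'
from h import *
snap('wrist','w2'); rel([.5456,.0687,.096],down(68.5)); print(proj('w2',(.5456,.0687,.118)))
E
```

```text
t 3.0 delta units [ 0.021  0.008 -0.035] rot units [ 0.      0.0001 -0.0001] deg [ 0.  0. -0.] F [ 0.1 -0.3  0.1] w 0.999
(np.float64(280.3015835807035), np.float64(296.06552904438803))
```

View pics/w2.png

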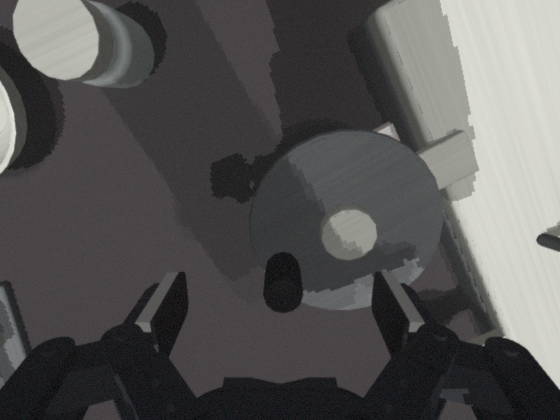

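>>> step_arm --pt "0 0.03 0 0 0 0" --pt "0 0 0 0 0 0" --pt "0 0 0 0 0 0" --pt "0 0 0 0 0 0" --pt "0 0 0 0 0 0" --fingers 1 --force 30

```text
t: 3.62
eef_pos: [0.5471, 0.0688, 0.0965]
tool_rot: [0.695, 0.132, 0.695, -0.132]
contact_force: [-0.8, 0.9, 4.0]
gripper_width: 0.195
```

```bash
python3 - <<'E'
from h import *
snap('wrist','w3'); rel([.5456,.0687,.096],down(68.5)); print(bot.get_obs()['eef_pos'])
E
```

```text
t 3.67 delta units [ 0.011 -0.015 -0.034] rot units [-0.      0.     -0.0001] deg [-0.  0. -0.] F [-0.3  2.2  3.9] w 0.192
[0.54708954 0.06874852 0.09644818]
```

View pics/w3.png

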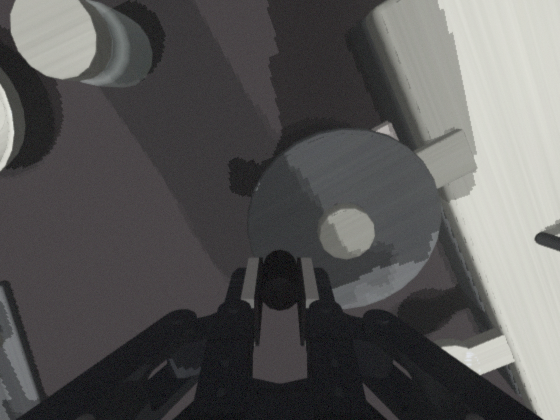

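```bash
cat > circ.py <<'E'
from h import *
N=24;st=372./N;r=38/40;acc=np.zeros(2)
for k in range(N+3):
    p=lambda a:r*np.array([np.cos(np.radians(a-68.5)),-np.sin(np.radians(a-68.5))])
    t=p(-81.5+st*(k+1))-p(-81.5); d=(t-acc).round(2); acc+=d
    print(k,d, 'world',(np.array([.540,.1063])+.038*np.array([np.cos(np.radians(-81.5+st*(k+1))),np.sin(np.radians(-81.5+st*(k+1)))])).round(4))
E
python3 circ.py
```

```text
0 [0.16 0.2 ] world [0.5555 0.0716]
1 [0.2  0.16] world [0.5642 0.077 ]
2 [0.24 0.09] world [0.5711 0.0845]
3 [0.26 0.02] world [0.5758 0.0936]
4 [ 0.25 -0.04] world [0.5779 0.1036]
5 [ 0.23 -0.11] world [0.5772 0.1139]
6 [ 0.19 -0.17] world [0.5739 0.1236]
7 [ 0.15 -0.21] world [0.568 0.132]
8 [ 0.08 -0.24] world [0.5601 0.1385]
9 [ 0.01 -0.26] world [0.5508 0.1427]
10 [-0.06 -0.25] world [0.5407 0.1443]
11 [-0.12 -0.22] world [0.5305 0.1431]
12 [-0.18 -0.19] world [0.521  0.1392]
13 [-0.22 -0.13] world [0.5129 0.1329]
14 [-0.24 -0.07] world [0.5068 0.1247]
15 [-0.26  0.  ] world [0.503  0.1152]
16 [-0.25  0.07] world [0.502 0.105]
17 [-0.22  0.14] world [0.5038 0.0949]
18 [-0.17  0.18] world [0.5081 0.0856]
19 [-0.12  0.23] world [0.5148 0.0778]
20 [-0.05  0.25] world [0.5233 0.0721]
21 [0.01 0.26] world [0.5331 0.0689]
22 [0.08 0.24] world [0.5433 0.0684]
23 [0.15 0.21] world [0.5533 0.0707]
24 [0.19 0.17] world [0.5623 0.0756]
25 [0.23 0.1 ] world [0.5697 0.0826]
26 [0.26 0.04] world [0.575  0.0915]
```

>>> step_arm --pt "0 0.16 0.2 0 0 0" --pt "0 0.2 0.16 0 0 0" --pt "0 0.24 0.09 0 0 0" --pt "0 0.26 0.02 0 0 0"

```text
t: 4.18
eef_pos: [0.5769, 0.0927, 0.0964]
tool_rot: [0.694, 0.132, 0.695, -0.133]
contact_force: [-4.3, -2.0, 8.5]
gripper_width: 0.196
```

```bash
python3 - <<'E'
from h import *
snap('wrist','w4'); rel([.5758,.0936,.096],down(68.5)); print(bot.get_obs()['eef_pos'])
E
```

```text
t 4.22 delta units [ 0.011 -0.038 -0.03 ] rot units [ 0. -0. -0.] deg [ 0. -0. -0.] F [-1.9  1.1  5.5] w 0.197
[0.57747109 0.09458925 0.09644716]
```

View pics/w4.png

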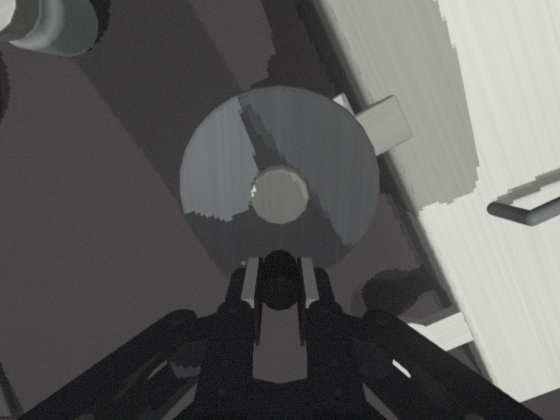

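Going well, small forces. The knob sits between the pads at (279, 278) and the bolt has drawn back a little. Continue.

>>> step_arm --pt "0 0.25 -0.04 0 0 0" --pt "0 0.23 -0.11 0 0 0" --pt "0 0.19 -0.17 0 0 0" --pt "0 0.15 -0.21 0 0 0" --pt "0 0.08 -0.24 0 0 0" --pt "0 0.01 -0.26 0 0 0"

```text
t: 4.97
eef_pos: [0.5521, 0.1429, 0.0964]
tool_rot: [0.695, 0.132, 0.694, -0.132]
contact_force: [1.3, -1.7, 6.0]
gripper_width: 0.199
```

>>> step_arm --pt "0 -0.06 -0.25 0 0 0" --pt "0 -0.12 -0.22 0 0 0" --pt "0 -0.18 -0.19 0 0 0" --pt "0 -0.22 -0.13 0 0 0" --pt "0 -0.24 -0.07 0 0 0" --pt "0 -0.26 0 0 0 0"

```text
t: 5.72
eef_pos: [0.5042, 0.1153, 0.0965]
tool_rot: [0.695, 0.132, 0.694, -0.131]
contact_force: [5.1, 1.5, 4.2]
gripper_width: 0.198
```

>>> step_arm --pt "0 -0.25 0.07 0 0 0" --pt "0 -0.22 0.14 0 0 0" --pt "0 -0.17 0.18 0 0 0" --pt "0 -0.12 0.23 0 0 0" --pt "0 -0.05 0.25 0 0 0" --pt "0 0.01 0.26 0 0 0"

```text
t: 6.48
eef_pos: [0.5336, 0.0691, 0.0964]
tool_rot: [0.694, 0.132, 0.695, -0.132]
contact_force: [-1.7, 3.6, 11.1]
gripper_width: 0.194
```

```bash
python3 - <<'E'
from h import *
snap('wrist','w5'); rel([.5331,.0689,.096],down(68.5)); print(bot.get_obs()['eef_pos'])
E
```

```text
t 6.53 delta units [ 0.011 -0.016 -0.047] rot units [-0.0001 -0.0001 -0.0002] deg [-0.  -0.  -0.1] F [1.3 2.6 6.9] w 0.193
[0.53507488 0.06882167 0.09642771]
```

View pics/w5.png

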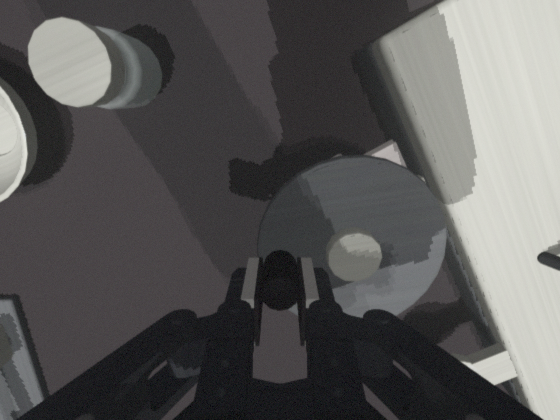

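Bolt is off the plate. Now the last bit to the stop.

>>> step_arm --pt "0 0.08 0.24 0 0 0" --pt "0 0.12 0.17 0 0 0" --pt "0 0 0 0 0 0"

```text
t: 6.9
eef_pos: [0.5527, 0.0701, 0.0964]
tool_rot: [0.694, 0.132, 0.695, -0.132]
contact_force: [1.5, 1.6, 7.7]
gripper_width: 0.197
```

>>> step_arm --pt "0 0.04 0.05 0 0 0" --pt "0 0 0 0 0 0"

```text
t: 7.15
eef_pos: [0.5544, 0.0707, 0.0964]
tool_rot: [0.694, 0.132, 0.695, -0.132]
contact_force: [-0.7, 1.2, 9.9]
gripper_width: 0.196
```

>>> step_arm --pt "0 0.04 0.05 0 0 0" --pt "0 0 0 0 0 0"

```text
t: 7.4
eef_pos: [0.5567, 0.0715, 0.0964]
tool_rot: [0.694, 0.132, 0.695, -0.132]
contact_force: [-0.4, 1.2, 10.5]
gripper_width: 0.196
```

>>> step_arm --pt "0 0.05 0.05 0 0 0" --pt "0 0 0 0 0 0"

```text
t: 7.65
eef_pos: [0.558, 0.0721, 0.0963]
tool_rot: [0.693, 0.132, 0.696, -0.132]
contact_force: [-5.1, 0.2, 15.2]
gripper_width: 0.195
```

>>> step_arm --pt "0 0.05 0.04 0 0 0" --pt "0 0 0 0 0 0"

```text
t: 7.9
eef_pos: [0.5581, 0.0723, 0.0962]
tool_rot: [0.692, 0.131, 0.698, -0.133]
contact_force: [-10.1, -2.9, 21.2]
gripper_width: 0.193
```

```bash
python3 - <<'E'
from h import *
snap('wrist','w6'); rel([.5331,.0689,.096],down(68.5)); print(bot.get_obs()['eef_pos'])
E
```

```text
t 7.95 delta units [ 0.01  -0.308 -0.552] rot units [-0.0003 -0.0012  0.0007] deg [-0.1 -0.4  0.2] F [-10.5  -1.5  20.1] w 0.196
[0.55815151 0.07221741 0.09618598]
```

View pics/w6.png

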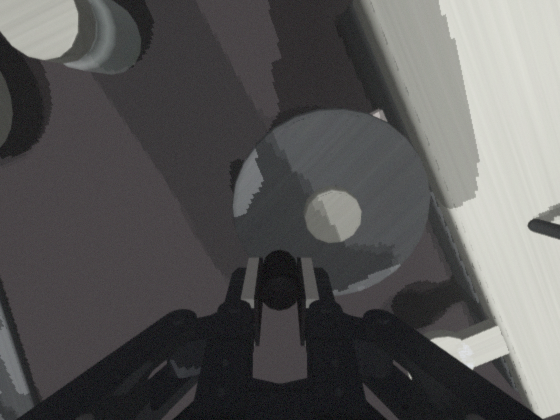

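>>> step_arm --pt "0 -0.04 -0.04 0 0 0" --pt "0 0 0 0 0 0"

```text
t: 8.2
eef_pos: [0.558, 0.0722, 0.0963]
tool_rot: [0.693, 0.132, 0.696, -0.133]
contact_force: [-4.5, -0.1, 15.1]
gripper_width: 0.191
```

>>> step_arm --pt "0 0 0 0 0 0" --pt "0 0 0 0 0 0" --pt "0 0 0 0 0 0" --pt "-0.6 0 0 0 0 0" --pt "-1 0 0 0 0 0" --pt "-1 0 0 0 0 0" --fingers -1

```text
t: 8.95
eef_pos: [0.5597, 0.0728, 0.2007]
tool_rot: [0.694, 0.132, 0.695, -0.132]
contact_force: [0.0, 0.4, -0.2]
gripper_width: 0.999
```

```bash
python3 - <<'E'
from h import *
snap('wrist','w7'); rel([.5447,-.2125,.24],down(69.5)); print(bot.get_obs()['eef_pos'])
crop('w7',160,60,560,380,2,'c7')
E
```

```text
t 9.0 delta units [-0.861 -6.801  2.209] rot units [-0.003   0.0009 -0.0007] deg [-1.1  0.3 -0.2] F [ 1.9 -0.4  3.8] w 1.0
[0.56274364 0.07304545 0.20620105]
```

View pics/c7.png

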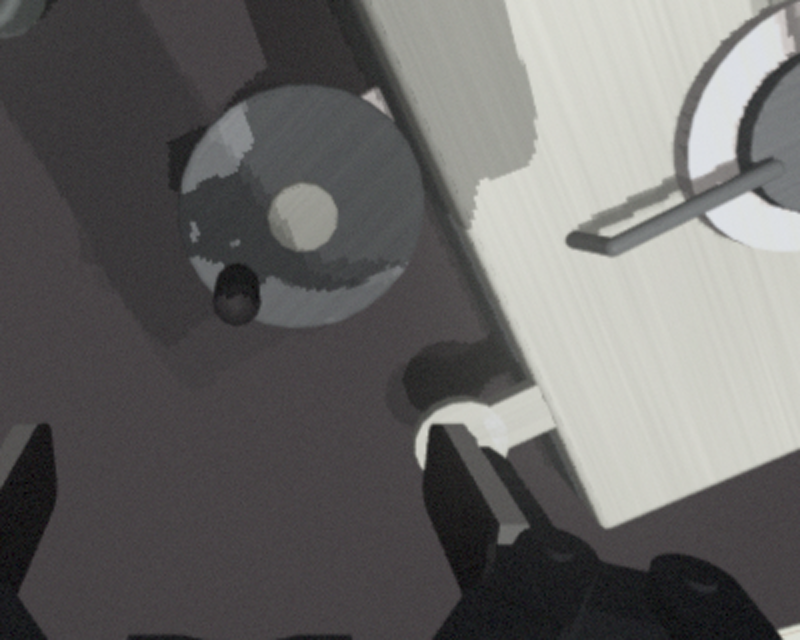

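>>> step_arm --pt "-0.2 -0.85 0.25 0 0 0" --pt "-0.2 -0.85 0.25 0 0 0" --pt "-0.2 -0.85 0.25 0 0 0" --pt "-0.2 -0.85 0.25 0 0 0" --pt "0 -0.85 0.3 0 0 0" --pt "0 -0.85 0.3 0 0 0" --pt "0 -0.85 0.3 0 0 0" --pt "0 -0.85 0.3 0 0 0"

```text
t: 10.0
eef_pos: [0.5418, -0.2134, 0.2316]
tool_rot: [0.694, 0.132, 0.695, -0.132]
contact_force: [-0.2, -0.3, -0.0]
gripper_width: 0.998
```

>>> step_arm --pt "0 0 0 -0.003 0 0" --pt "0 0 0 0 0 0" --pt "0 0 0 0 0 0"

```text
t: 10.38
eef_pos: [0.5425, -0.211, 0.2318]
tool_rot: [0.696, 0.125, 0.696, -0.125]
contact_force: [-1.3, 0.2, 1.1]
gripper_width: 1.004
```

```bash
python3 - <<'E'
from h import *
snap('wrist','w8'); rel([.5447,-.2125,.24],down(69.5)); print(bot.get_obs()['eef_pos'])
crop('w8',150,0,410,200,3,'c8')
for P in [(.5457,-.2125,.074),(.4957,-.1909,.039)]: print(proj('w8',P))
E
```

```text
t 10.43 delta units [-0.203 -0.014  0.064] rot units [ 0.0004 -0.0001 -0.0001] deg [ 0.2 -0.  -0. ] F [ 0.8  0.3 -0.7] w 0.998
[ 0.54250487 -0.21107372  0.23189825]
(np.float64(278.9124864320513), np.float64(191.09923315795402))
(np.float64(281.6621131089737), np.float64(129.55419618087956))
```

View pics/w8.png

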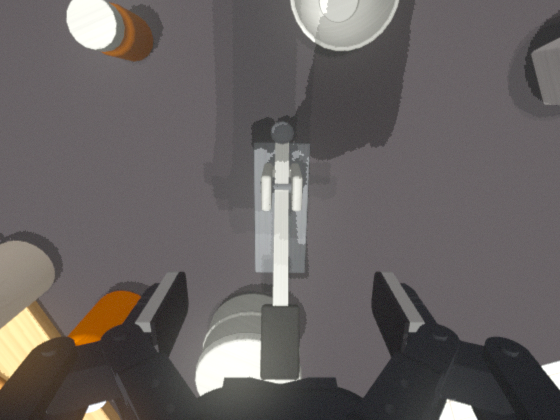

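View pics/c8.png

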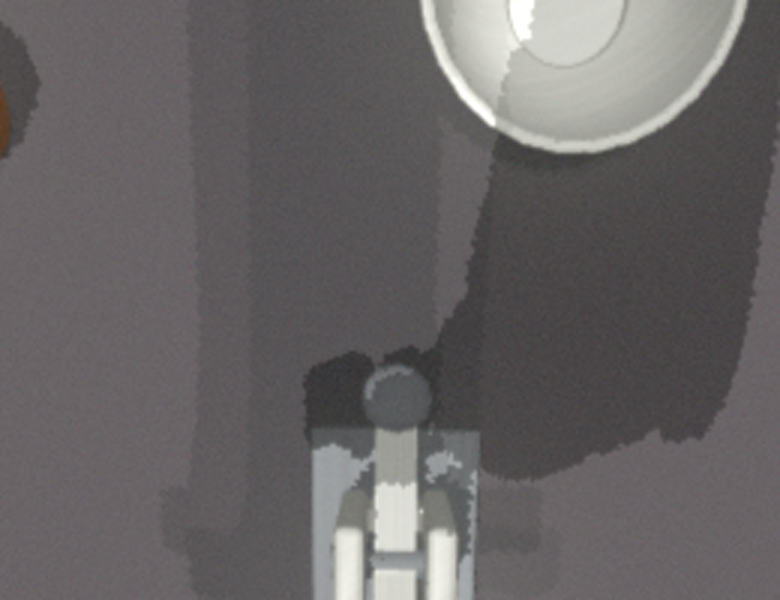

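```bash
python3 - <<'E'
from h import *
crop('w8',240,160,320,400,2.5,'c9')
s=px('w8',282.2,133.2,.039); c=px('w8',281.8,193,.074); f=px('w8',281.7,143.5,.008); r=px('w8',281.2,271,.008); h=px('w8',280,307,.123)
for a in (s,c,f,r,h): print(a)
for a,b in ((s,c),(f,r),(s,h)): 
    d=(a-b)[:2]; print(np.linalg.norm(d),np.degrees(np.arctan2(d[1],d[0])))
E
```

```text
[ 0.49926887 -0.19164037  0.039     ]
[ 0.54845165 -0.21056122  0.074     ]
[ 0.5128388  -0.19694459  0.008     ]
[ 0.66387821 -0.25350449  0.008     ]
[ 0.63592047 -0.24508339  0.123     ]
0.052696713078505236 158.9580305735326
0.16128212662393973 159.47052563584683
0.14673041680031562 158.64004919291142
```

View pics/c9.png

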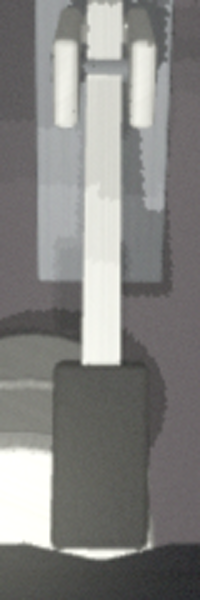

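>>> step_arm --pt "0.7 0.05 0.15 0.0014 0 0" --pt "1 0 0 0 0 0" --pt "1 0 0 0 0 0" --pt "1 0 0 0 0 0" --pt "0.8 0 0 0 0 0" --pt "0.4 0 0 0 0 0" --pt "0 0 0 0 0 0"

```text
t: 11.3
eef_pos: [0.5483, -0.2121, 0.0355]
tool_rot: [0.695, 0.128, 0.696, -0.128]
contact_force: [-1.3, 0.0, 0.1]
gripper_width: 0.999
```

```bash
python3 - <<'E'
from h import *
snap('wrist','w9'); rel([.549,-.2113,.036],down(69.2)); print(bot.get_obs()['eef_pos'])
E
```

```text
t 11.35 delta units [ 0.013  0.029 -0.011] rot units [-0.0004  0.0001 -0.    ] deg [-0.1  0.  -0. ] F [-0.1 -0.8  0.3] w 1.003
[ 0.54899811 -0.21254671  0.03653075]
```

View pics/w9.png

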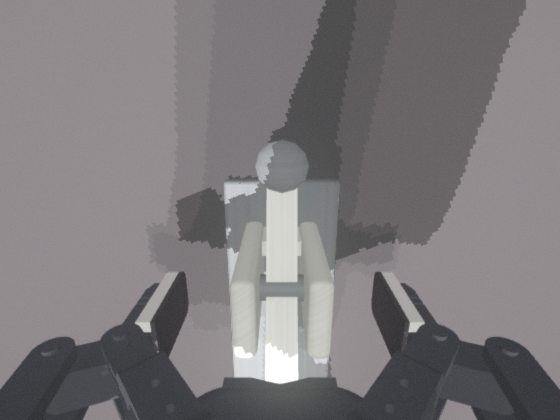

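>>> step_arm --pt "0 0.03 0 0 0 0" --pt "0 0 0 0 0 0" --pt "0 0 0 0 0 0" --pt "0 0 0 0 0 0" --fingers 1 --force 80

```text
t: 11.85
eef_pos: [0.5497, -0.2118, 0.0371]
tool_rot: [0.696, 0.129, 0.695, -0.129]
contact_force: [-1.0, -0.1, 6.4]
gripper_width: 0.456
```

>>> step_arm --pt "-0.3 0 0 0 0 0" --pt "-0.6 0 0 0 0 0" --pt "-0.8 0 0 0 0 0" --pt "-0.8 0 0 0 0 0" --pt "-0.5 0 0 0 0 0" --pt "0 0 0 0 0 0"

```text
t: 12.6
eef_pos: [0.5492, -0.2117, 0.1572]
tool_rot: [0.696, 0.129, 0.695, -0.129]
contact_force: [0.5, -0.3, -7.8]
gripper_width: 0.458
```

```bash
python3 - <<'E'
from h import *
snap('wrist','w10'); snap('scene','s1'); rel([.549,-.2113,.036],down(69.2)); print(bot.get_obs()['eef_pos'])
E
```

```text
t 12.7 delta units [2.977e+00 2.000e-03 3.500e-02] rot units [-0.0004 -0.0004  0.    ] deg [-0.1 -0.1  0. ] F [-0.3 -0.1 -7. ] w 0.453
[ 0.54789282 -0.21098003  0.15508344]
```

View pics/w10.png

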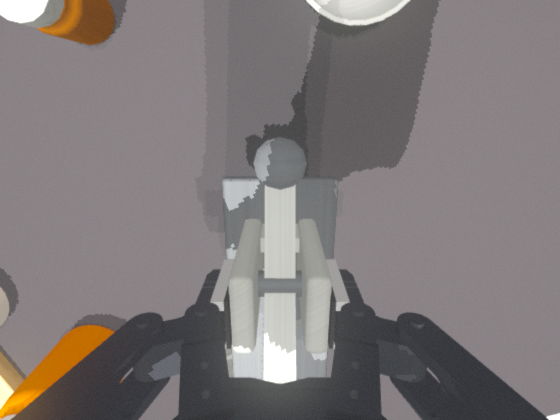

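View pics/s1.png

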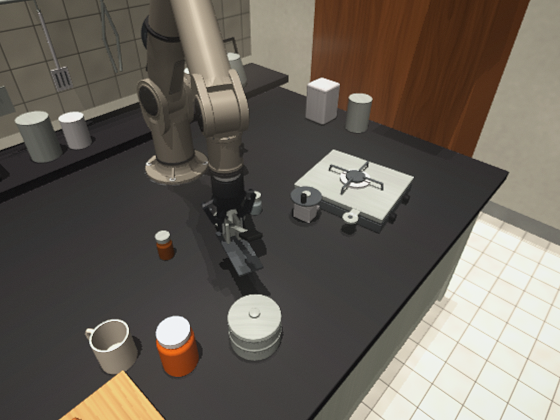

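```bash
python3 - <<'E'
from h import *
rel([.6997,.0271,.16],down(69.2))
o=load('w10')[3]
p=px('w10',280,163,o['eef_pos'][2]+.002); print('saddle tool',TR(o).T@(p-o['eef_pos']))
E
```

```text
t 12.7 delta units [-0.126  6.915  1.416] rot units [-0.0004 -0.0004  0.    ] deg [-0.1 -0.1  0. ] F [-0.3 -0.1 -7. ] w 0.453
saddle tool [-0.00209351  0.00036454 -0.05521959]
```

>>> step_arm --pt "-0.4 0.4 0.1 0 0 0" --pt "-0.4 0.8 0.2 0 0 0" --pt "0 1 0.2 0 0 0" --pt "0 1 0.2 0 0 0" --pt "0 1 0.2 0 0 0" --pt "0 1 0.2 0 0 0" --pt "0 1 0.2 0 0 0" --pt "0 0.7 0.1 0 0 0"

```text
t: 13.7
eef_pos: [0.7008, 0.0309, 0.1876]
tool_rot: [0.695, 0.128, 0.696, -0.127]
contact_force: [0.5, -0.2, -7.3]
gripper_width: 0.458
```

>>> step_arm --pt "0 0 0 0.02 0 0" --pt "0 0 0 0.025 0 0" --pt "0 0 0 0.025 0 0" --pt "0 0 0 0.025 0 0" --pt "0 0 0 0.025 0 0" --pt "0 0 0 0.025 0 0" --pt "0 0 0 0.024 0 0" --pt "0 0 0 0 0 0"

```text
t: 14.7
eef_pos: [0.7, 0.0284, 0.1876]
tool_rot: [0.535, 0.462, 0.536, -0.462]
contact_force: [0.8, -0.2, -6.9]
gripper_width: 0.456
```

```bash
python3 - <<'E'
from h import *
snap('wrist','w11'); rel([.6997,.0271,.16],down(7.9)); print(bot.get_obs()['eef_pos'],bot.get_obs()['q'].round(2))
print(proj('w11',(.6868,.1431,.058)),proj('w11',(.6846,.1424,.058)))
crop('w11',180,0,380,200,4,'c11')
E
```

```text
t 14.75 delta units [ 0.692 -0.011  0.021] rot units [ 0.0016 -0.0001  0.0001] deg [ 0.6 -0.   0. ] F [ 0.2 -0.8 -7.6] w 0.46
[0.70002208 0.0280014  0.18769858] [-0.52  0.62  0.6   1.56 -0.38  1.08  0.32]
(np.float64(283.3150615403272), np.float64(51.555418267025544)) (np.float64(280.3176023600626), np.float64(52.098556873514326))
```

View pics/w11.png

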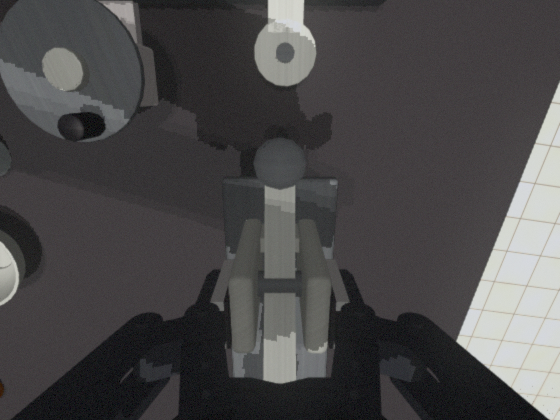

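View pics/c11.png

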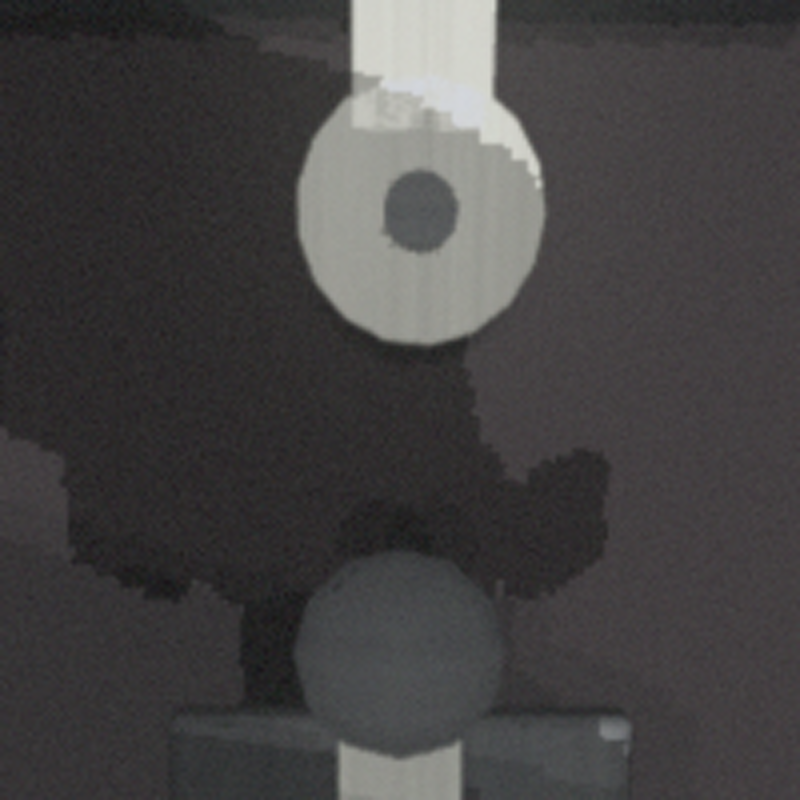

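```bash
python3 - <<'E'
from h import *
o=load('w11')[3];A=TR(o)
s=A.T@(px('w11',279.6,162.9,o['eef_pos'][2]+.002)-o['eef_pos']); pw=px('w11',285.1,52.4,.058); p=A.T@(pw-o['eef_pos'])
print(s,p,pw,'move units',((p-s)/.04))
E
```

```text
[-0.00196962  0.00084173 -0.05581732] [ 0.1296557   0.00516563 -0.11476271] [0.68823003 0.14271916 0.058     ] move units [ 3.29063302  0.1080975  -1.47363491]
```

>>> step_arm --pt "0.5 0.05 0 0 0 0" --pt "0.8 0.06 0 0 0 0" --pt "0.8 0 0 0 0 0" --pt "0.8 0 0 0 0 0" --pt "0.5 0 0 0 0 0" --pt "0.25 0 0 0 0 0" --pt "0 0 0 0 0 0" --pt "0 0 0 0 0 0"

```text
t: 15.75
eef_pos: [0.7054, 0.0267, 0.0434]
tool_rot: [0.535, 0.463, 0.534, -0.462]
contact_force: [0.2, -1.3, -7.0]
gripper_width: 0.46
```

```bash
python3 - <<'E'
from h import *
snap('wrist','w12'); o=bot.get_obs(); print(o['eef_pos'],o['contact_force'])
crop('w12',180,0,380,200,4,'c12')
E
```

```text
[0.70545994 0.02672642 0.04350958] [-1.0521128  -0.18910632 -6.97563305]
```

View pics/c12.png

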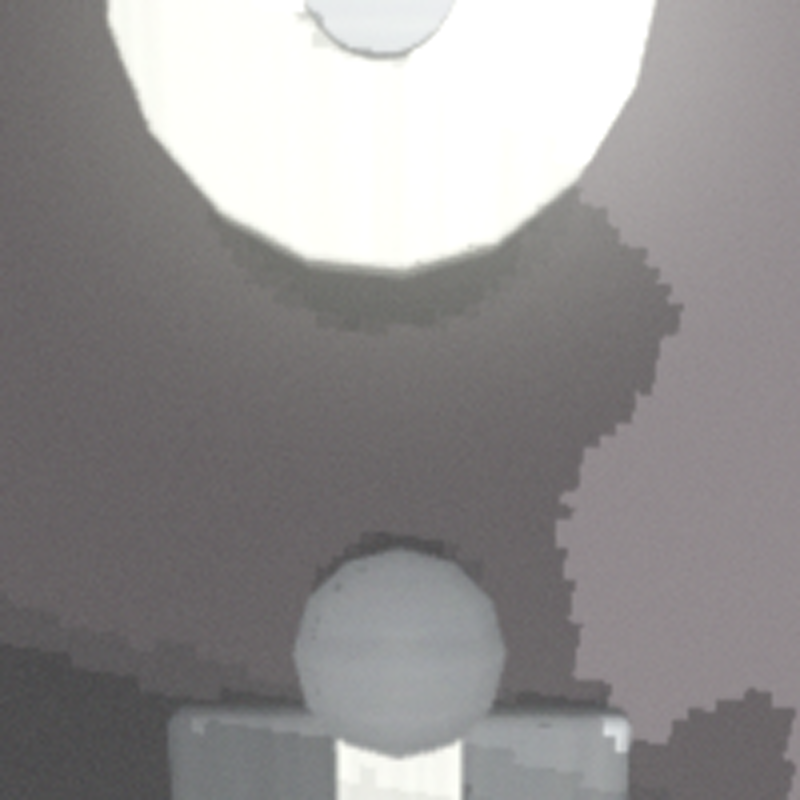

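```bash
python3 - <<'E'
from h import *
o=load('w12')[3];A=TR(o)
s=A.T@(px('w12',279.9,162.9,o['eef_pos'][2]+.002)-o['eef_pos']); 
m=A.T@(px('w12',275.1,14.1,.058)-o['eef_pos']); e=A.T@(px('w12',275.3,67.2,.058)-o['eef_pos'])
m[2]-=.007; e[2]-=.024
print(s,m,e,'units',(m-s)/.04,(e-s)/.04, 'worldpad',o['eef_pos']+A@m)
E
```

```text
[-0.00200889  0.00097309 -0.05582867] [-0.01462565 -0.00064784 -0.11720179] [-0.01462236 -0.00067304 -0.11731581] units [-0.31541916 -0.04052331 -1.53432818] [-0.31533681 -0.04115324 -1.53717861] worldpad [0.68802027 0.14258355 0.05799861]
```

>>> step_arm --pt "0.06 -0.04 -0.2 0 0 0" --pt "0 0 -0.4 0 0 0" --pt "0 0 -0.4 0 0 0" --pt "0 0 -0.35 0 0 0" --pt "0 0 -0.18 0 0 0" --pt "0 0 0 0 0 0" --pt "0 0 0 0 0 0"

```text
t: 16.68
eef_pos: [0.6942, 0.086, 0.0398]
tool_rot: [0.535, 0.463, 0.534, -0.463]
contact_force: [-0.6, 0.2, -5.6]
gripper_width: 0.457
```

```bash
python3 - <<'E'
from h import *
snap('wrist','w13'); snap('scene','s2'); o=bot.get_obs(); print(o['eef_pos'],o['contact_force'])
A=TR(o);print('saddle',o['eef_pos']+A@np.array([-.002,.0009,-.0556]),'want .6880 .1426', A.T@(np.array([.688,.1426,.039])-(o['eef_pos']+A@np.array([-.002,.0009,-.0556])))/.04)
crop('s2',280,170,430,280,5,'cs2')
E
```

```text
[0.69420249 0.08590752 0.03981663] [-0.38873564  0.15792726 -6.92408789]
saddle [0.68723309 0.14107775 0.0417769 ] want .6880 .1426 [ 0.06940103  0.02434935 -0.03501349]
```

View pics/w13.png

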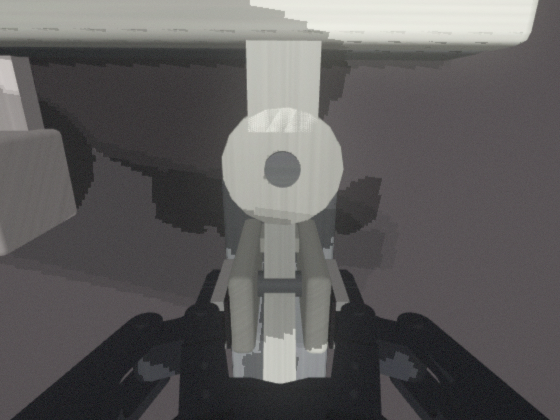

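View pics/cs2.png

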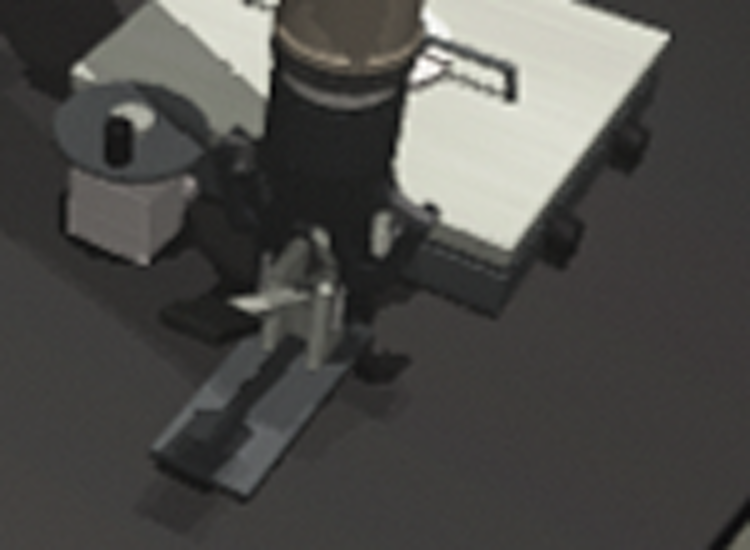

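>>> step_arm --pt "0 0.02 -0.05 0 0 0" --pt "0.05 0 0 0 0 0" --pt "0 0 0 0 0 0" --pt "0 0 0 0 0 0"

```text
t: 17.27
eef_pos: [0.6945, 0.0892, 0.0377]
tool_rot: [0.534, 0.463, 0.534, -0.463]
contact_force: [0.7, 0.4, -7.0]
gripper_width: 0.46
```

```bash
python3 - <<'E'
from h import *
snap('wrist','w14'); o=bot.get_obs(); print(o['eef_pos'],o['contact_force'])
A=TR(o);print(A.T@(np.array([.688,.1426,.039])-(o['eef_pos']+A@np.array([-.002,.0009,-.0556]))))
crop('w14',180,20,380,220,4,'c14')
E
```

```text
[0.69452604 0.08919089 0.03766656] [-0.21627705  0.482133   -7.16817665]
[0.00066493 0.00025909 0.00180619]
```

View pics/c14.png

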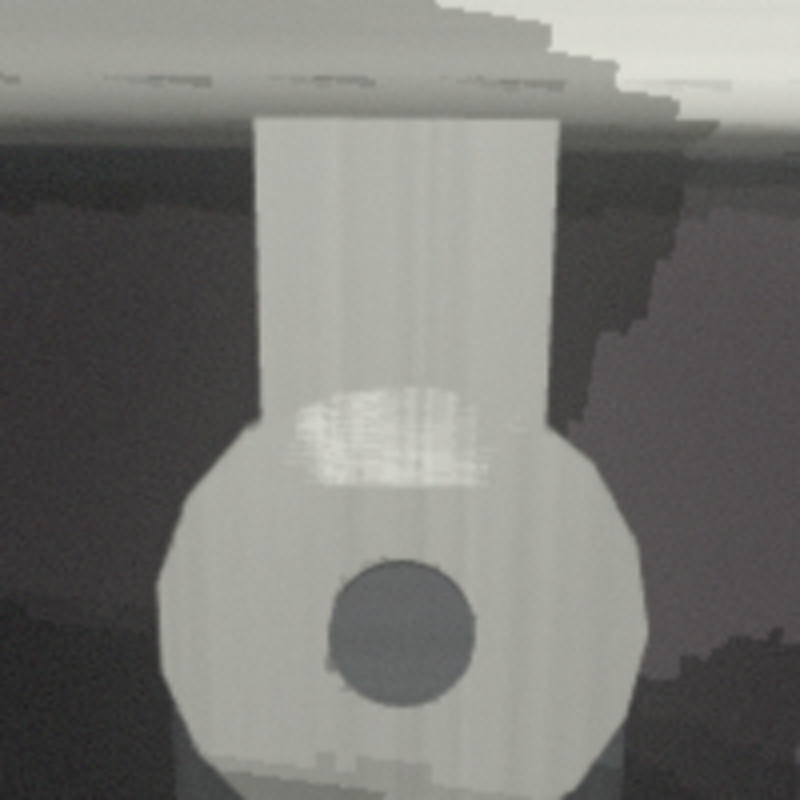

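```bash
python3 - <<'E'
from h import *
o=load('w14')[3];A=TR(o)
pw=px('w14',280.1,177.6,.058);print(pw, A.T@(pw-o['eef_pos']),o['eef_pos'])
E
```

```text
[0.68787834 0.14250483 0.058     ] [-0.02033527  0.00102369 -0.05372271] [0.69452732 0.08918438 0.03766721]
```

>>> step_arm --pt "0.02 0 0 0 0 0" --pt "0 0 0 0 0 0" --pt "0 0 0 0 0 0"

```text
t: 17.7
eef_pos: [0.6946, 0.0893, 0.0373]
tool_rot: [0.534, 0.463, 0.535, -0.463]
contact_force: [-2.9, 1.0, -1.6]
gripper_width: 0.455
```

>>> step_arm --pt "0.02 0 0 0 0 0" --pt "0 0 0 0 0 0" --pt "0 0 0 0 0 0"

```text
t: 18.08
eef_pos: [0.6946, 0.0893, 0.0372]
tool_rot: [0.534, 0.463, 0.535, -0.463]
contact_force: [-5.4, 1.0, 6.2]
gripper_width: 0.456
```

>>> step_arm --pt "0 0 0 0 0 0" --pt "0 0 0 0 0 0" --pt "0 0 0 0 0 0" --pt "0 0 0 0 0 0" --fingers -1

```text
t: 18.58
eef_pos: [0.6947, 0.0892, 0.0361]
tool_rot: [0.535, 0.463, 0.534, -0.463]
contact_force: [-0.1, -0.0, -0.5]
gripper_width: 0.999
```

>>> step_arm --pt "-0.4 0 0 0 0 0" --pt "-0.8 0 0 0 0 0" --pt "-1 0 0 0 0 0" --pt "-1 0 0 0 0 0" --pt "-1 0 0 0 0 0" --pt "-0.5 0 0 0 0 0" --pt "0 0 0 0 0 0"

```text
t: 19.45
eef_pos: [0.6953, 0.0892, 0.2257]
tool_rot: [0.535, 0.464, 0.534, -0.462]
contact_force: [0.3, -0.3, -0.2]
gripper_width: 0.997
```

```bash
python3 - <<'E'
from h import *
snap('wrist','w15'); o=bot.get_obs(); print(o['eef_pos'],o['contact_force'])
crop('w15',160,20,400,260,3.3,'c15')
E
```

```text
[0.6943118  0.08934964 0.22378884] [-0.62815817  0.00191945 -0.88540867]
```

View pics/w15.png

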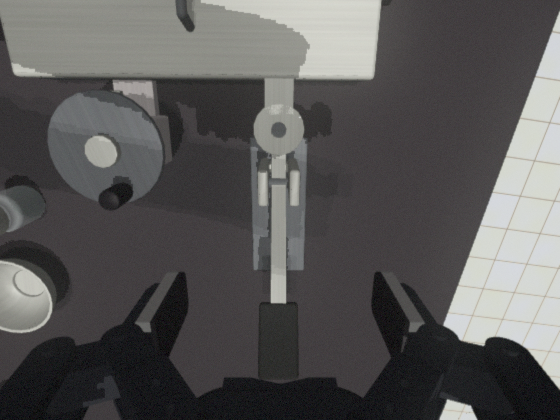

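```bash
python3 - <<'E'
from h import *
o=bot.get_obs();A=TR(o); print('yaw',np.degrees(np.arctan2(A[1,1],A[0,1])))
g=np.array([.6947,.0892,0])+A[:,1]*.0009
pp=px('w15',278.5,342,.131); print('paddle img',pp, A.T@(pp-g))
print(A.T@(px('w15',280,185,.074)-g))
a=.55-np.arange(9)*.62/8; b=150*np.cos(a)-5*np.sin(a); u=48+150*np.sin(a)+5*np.cos(a); print(np.c_[a,b,u].round(1)); print(np.c_[-np.diff(u)/40,np.diff(b)/40].round(3))
T=g+A[:,2]*.1253; T[2]=.15; rel(T,A); print(T)
E
```

```text
yaw 8.211609268262677
paddle img [ 0.71319554 -0.03536038  0.131     ] [-0.1310408  -0.00040326  0.12588262]
[-0.07399883  0.00135474 -0.00461713]
[[ 6.000e-01  1.253e+02  1.307e+02]
 [ 5.000e-01  1.313e+02  1.207e+02]
 [ 4.000e-01  1.365e+02  1.103e+02]
 [ 3.000e-01  1.409e+02  9.960e+01]
 [ 2.000e-01  1.445e+02  8.850e+01]
 [ 2.000e-01  1.472e+02  7.720e+01]
 [ 1.000e-01  1.490e+02  6.570e+01]
 [ 0.000e+00  1.500e+02  5.410e+01]
 [-1.000e-01  1.500e+02  4.250e+01]]
[[0.249 0.151]
 [0.26  0.131]
 [0.269 0.11 ]
 [0.277 0.089]
 [0.283 0.068]
 [0.287 0.045]
 [0.29  0.023]
 [0.291 0.001]]
t 19.5 delta units [1.844 0.032 3.138] rot units [0. 0. 0.] deg [0. 0. 0.] F [-0.6  0.  -0.9] w 1.001
[ 0.7134873  -0.03468679  0.15      ]
```

>>> step_arm --pt "0 0 0.5 0 0 0" --pt "0 0 0.9 0 0 0" --pt "0 0 0.9 0 0 0" --pt "0.3 0.02 0.6 0 0 0" --pt "0.6 0 0.24 0 0 0" --pt "0.6 0 0 0 0 0" --pt "0.3 0 0 0 0 0" --pt "0 0 0 0 0 0" --fingers 1 --force 30

```text
t: 20.5
eef_pos: [0.7123, -0.0356, 0.1505]
tool_rot: [0.534, 0.462, 0.535, -0.464]
contact_force: [0.4, 0.1, 1.3]
gripper_width: 0.003
```

```bash
python3 - <<'E'
from h import *
snap('wrist','w16'); snap('scene','s3'); o=bot.get_obs(); print(o['eef_pos'],o['contact_force'],o['gripper_width']); A=TR(o)
rel([.7135,-.0347,.1307],A)
crop('s3',250,150,430,300,4.4,'cs3')
E
```

```text
[ 0.71358458 -0.03532432  0.15258374] [0.86495927 0.16651545 0.5923353 ] 0.001464664753948976
t 20.6 delta units [ 0.547 -0.    -0.016] rot units [0. 0. 0.] deg [0. 0. 0.] F [0.9 0.2 0.6] w 0.001
```

View pics/w16.png

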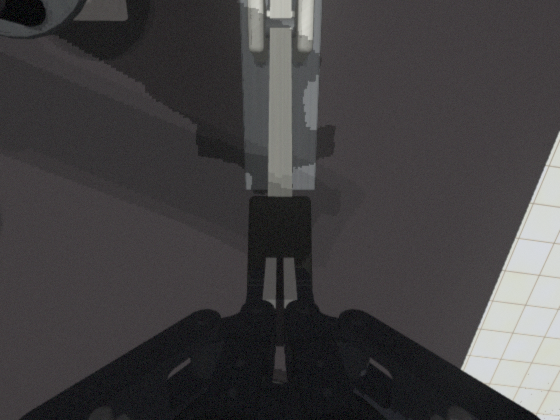

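View pics/cs3.png

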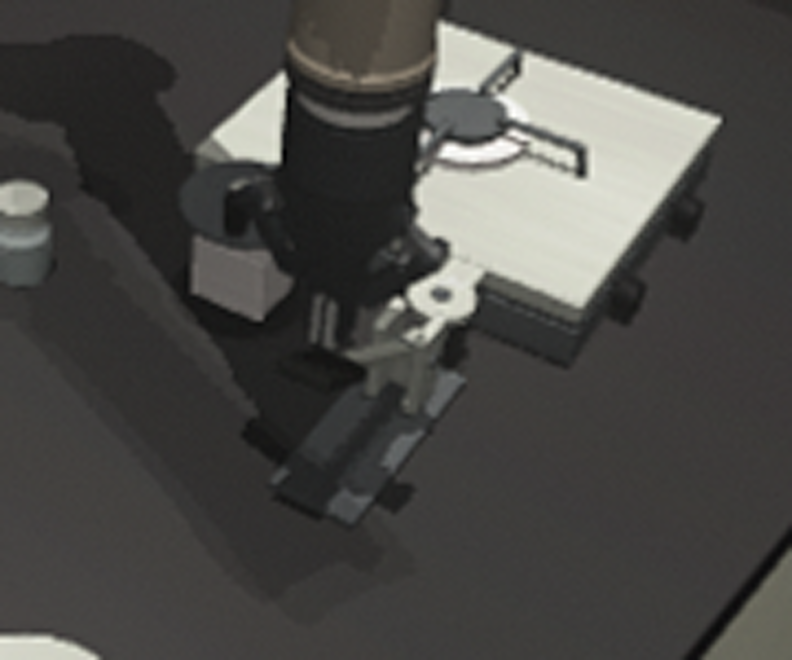

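>>> step_arm --pt "0.3 0 0 0 0 0" --pt "0.25 0 0 0 0 0" --pt "0.25 0 0.15 0 0 0" --pt "0.26 0 0.13 0 0 0" --pt "0 0 0 0 0 0"

```text
t: 21.22
eef_pos: [0.7144, -0.0466, 0.1087]
tool_rot: [0.534, 0.463, 0.535, -0.464]
contact_force: [-0.8, 0.6, 1.4]
gripper_width: 0.001
```

```bash
python3 - <<'E'
from h import *
snap('wrist','w17'); snap('scene','s4'); o=bot.get_obs(); print(o['eef_pos'],o['contact_force'],o['gripper_width']); A=TR(o)
crop('s4',250,150,430,300,4.4,'cs4')
E
```

```text
[ 0.71463123 -0.04632375  0.10957091] [-0.58112179  0.28535698  1.29321405] 0.0018343239640075488
```

View pics/w17.png

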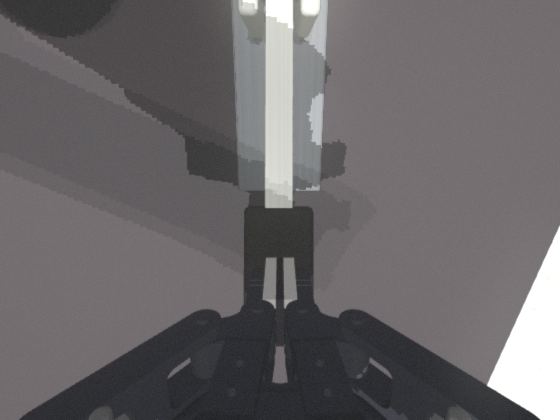

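View pics/cs4.png

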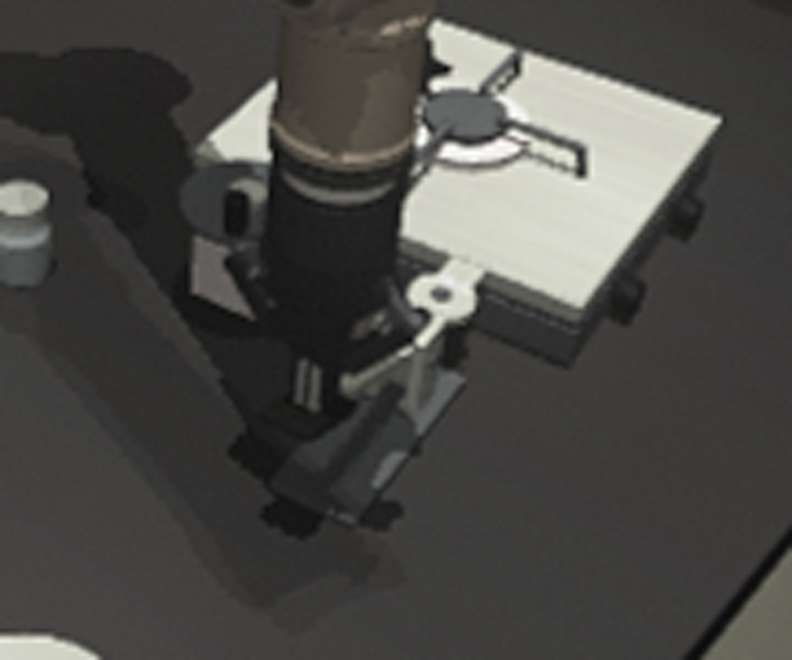

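>>> step_arm --pt "0.27 0 0.11 0 0 0" --pt "0.28 0 0.09 0 0 0" --pt "0.28 0 0.07 0 0 0" --pt "0.28 0 0.05 0 0 0" --pt "0 0 0 0 0 0"

```text
t: 21.95
eef_pos: [0.7163, -0.0588, 0.0642]
tool_rot: [0.534, 0.463, 0.535, -0.463]
contact_force: [-0.5, 2.9, 3.2]
gripper_width: 0.001
```

```bash
python3 - <<'E'
from h import *
snap('scene','s5'); o=bot.get_obs(); print(o['eef_pos'],o['contact_force'],o['gripper_width']); A=TR(o)
rel([.7135,-.0347,.0425],A)
crop('s5',250,150,430,300,4.4,'cs5')
E
```

```text
[ 0.71630704 -0.05877682  0.06472621] [-0.49765594  3.07197755  4.03428509] -2.871866559007644e-05
t 22.0 delta units [ 0.556  0.017 -0.606] rot units [0. 0. 0.] deg [0. 0. 0.] F [-0.5  3.1  4. ] w -0.0
```

View pics/cs5.png

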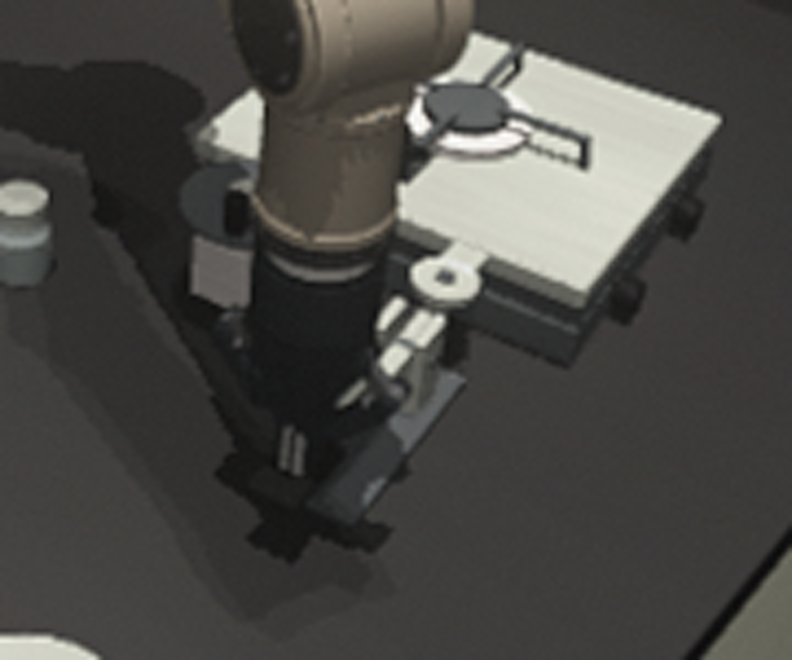

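>>> step_arm --pt "0.25 0 0 0 0 0" --pt "0.2 0 0 0 0 0" --pt "0.1 0 0 0 0 0" --pt "0 0 0 0 0 0"

```text
t: 22.5
eef_pos: [0.7168, -0.0597, 0.0434]
tool_rot: [0.535, 0.463, 0.534, -0.463]
contact_force: [0.5, -0.6, 4.2]
gripper_width: -0.002
```

>>> step_arm --pt "0.05 0 0 0 0 0" --pt "0 0 0 0 0 0"

```text
t: 22.75
eef_pos: [0.7169, -0.0597, 0.0424]
tool_rot: [0.535, 0.463, 0.534, -0.463]
contact_force: [-1.8, -0.3, 9.0]
gripper_width: -0.002
```

```bash
python3 - <<'E'
from h import *
snap('scene','s6');snap('wrist','w18'); o=bot.get_obs(); print(o['eef_pos'],o['contact_force'],o['gripper_width']); A=TR(o)
crop('s6',250,150,430,300,4.4,'cs6')
E
```

```text
[ 0.71689446 -0.05957462  0.04246055] [-0.57757252 -0.1757513   9.40024472] -0.0008375533523383156
```

View pics/cs6.png

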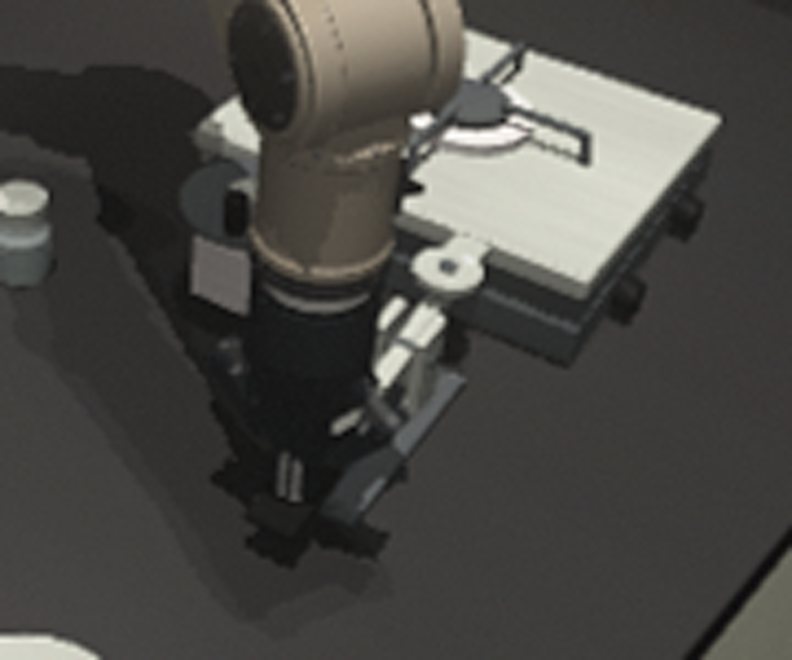

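View pics/w18.png

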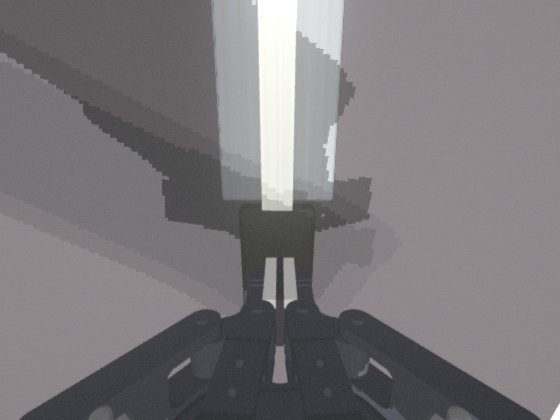

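>>> step_arm --pt "0.04 0 0 0 0 0" --pt "0 0 0 0 0 0"

```text
t: 23.1
eef_pos: [0.717, -0.0596, 0.0418]
tool_rot: [0.535, 0.463, 0.534, -0.463]
contact_force: [-4.2, -0.4, 15.2]
gripper_width: 0.001
```

>>> step_arm --pt "0.03 0 0 0 0 0" --pt "0 0 0 0 0 0"

```text
t: 23.35
eef_pos: [0.717, -0.0596, 0.0413]
tool_rot: [0.535, 0.463, 0.534, -0.463]
contact_force: [-5.6, 0.4, 19.6]
gripper_width: 0.0
```

>>> step_arm --pt "-0.15 0 0 0 0 0" --pt "-0.25 0 0 0 0 0" --pt "-0.25 0 -0.03 0 0 0" --pt "-0.25 0 -0.04 0 0 0" --pt "-0.25 0 -0.06 0 0 0" --pt "-0.25 0 -0.08 0 0 0" --pt "-0.25 0 -0.1 0 0 0" --pt "-0.25 0 -0.12 0 0 0"

```text
t: 24.35
eef_pos: [0.7139, -0.0406, 0.1147]
tool_rot: [0.534, 0.463, 0.535, -0.463]
contact_force: [0.7, -0.4, 2.1]
gripper_width: 0.001
```

>>> step_arm --pt "-0.25 0 -0.15 0 0 0" --pt "-0.3 0 0 0 0 0" --pt "-0.3 0 0 0 0 0" --pt "0 0 0 0 0 0" --pt "0 0 0 0 0 0"

```text
t: 24.98
eef_pos: [0.7131, -0.036, 0.1482]
tool_rot: [0.534, 0.463, 0.535, -0.463]
contact_force: [-0.1, -0.5, -0.3]
gripper_width: 0.003
```

```bash
python3 - <<'E'
from h import *
snap('scene','s7');snap('wrist','w19'); o=bot.get_obs(); print(o['eef_pos'],o['contact_force'],o['gripper_width']); A=TR(o)
rel([.7135,-.0347,.1307],A)
crop('s7',250,150,430,300,4.4,'cs7')
for n in ['s3','s6','s7']:
    P=cloud(n); im=load(n)[0]
    m=(np.hypot(P[...,0]-.688,P[...,1]-.1426)<.018)&(P[...,2]>.05)&(P[...,2]<.1)&(im.min(-1)>150)
    print(n,m.sum(),P[m].mean(0))
E
```

```text
[ 0.71296622 -0.03585155  0.14784934] [-0.39441016  0.12247631 -0.61789371] -0.004019313159949617
t 25.07 delta units [ 0.429  0.018 -0.027] rot units [0. 0. 0.] deg [0. 0. 0.] F [-0.4  0.1 -0.6] w -0.004
s3 60 [0.68859317 0.14211736 0.05679653]
s6 50 [0.6893719  0.14116161 0.08187957]
s7 57 [0.6893083  0.14211769 0.05730325]
```

View pics/cs7.png

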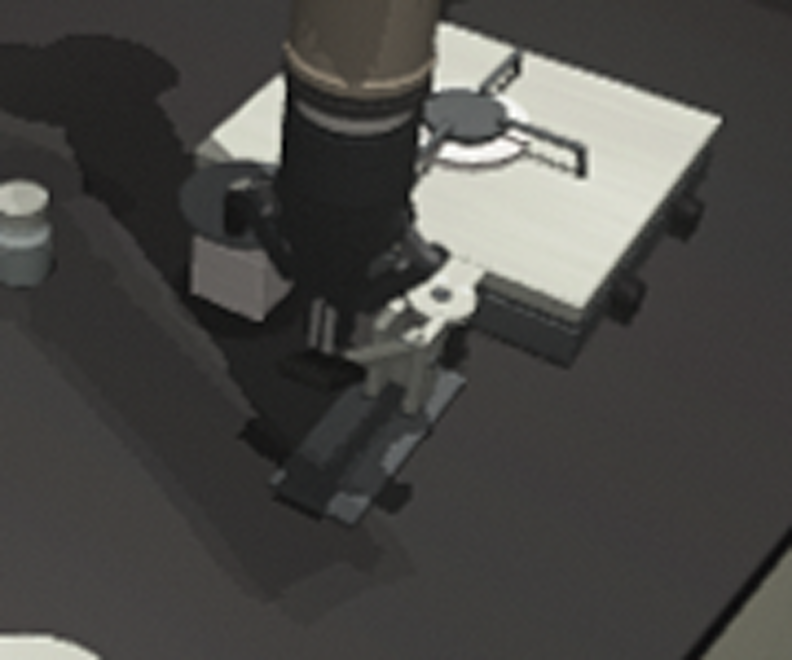

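View pics/w19.png

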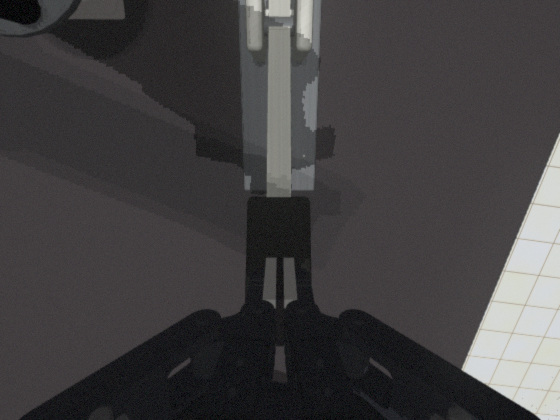

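>>> step_arm --pt "0.25 0 0 0 0 0" --pt "0.18 0 0 0 0 0" --pt "0.25 0 0.15 0 0 0" --pt "0.26 0 0.13 0 0 0" --pt "0.27 0 0.1 0 0 0" --pt "0.28 0 0.08 0 0 0" --pt "0.28 0 0.06 0 0 0" --pt "0.28 0 0.03 0 0 0"

```text
t: 26.08
eef_pos: [0.7166, -0.0583, 0.066]
tool_rot: [0.535, 0.463, 0.534, -0.463]
contact_force: [-1.8, 1.2, 5.1]
gripper_width: 0.001
```

>>> step_arm --pt "0.25 0 0.02 0 0 0" --pt "0.25 0 0 0 0 0" --pt "0.1 0 0 0 0 0" --pt "0 0 0 0 0 0"

```text
t: 26.58
eef_pos: [0.7167, -0.0592, 0.0428]
tool_rot: [0.535, 0.463, 0.534, -0.463]
contact_force: [-1.9, -2.1, 6.0]
gripper_width: -0.0
```

>>> step_arm --pt "0.05 0 0 0 0 0" --pt "0.05 0 0 0 0 0" --pt "0 0 0 0 0 0"

```text
t: 26.95
eef_pos: [0.7169, -0.0592, 0.0412]
tool_rot: [0.534, 0.463, 0.534, -0.463]
contact_force: [-9.2, -0.6, 21.0]
gripper_width: -0.002
```

>>> step_arm --pt "0.02 0 0 0 0 0" --pt "0 0 0 0 0 0" --pt "0 0 0 0 0 0"

```text
t: 27.32
eef_pos: [0.717, -0.0592, 0.0409]
tool_rot: [0.535, 0.463, 0.534, -0.463]
contact_force: [-9.0, 0.2, 23.8]
gripper_width: 0.001
```

```bash
python3 - <<'E'
from h import *
snap('scene','s8');snap('top','t8'); o=bot.get_obs(); print(o['t'],o['eef_pos'],o['contact_force'],o['gripper_width'])
crop('s8',250,150,430,300,4.4,'cs8')
for n in ['s3','s6','s8']:
    P=cloud(n); im=load(n)[0]
    m=(np.hypot(P[...,0]-.688,P[...,1]-.1426)<.018)&(P[...,2]>.05)&(P[...,2]<.1)&(im.min(-1)>150)
    print(n,m.sum(),P[m].mean(0))
E
```

```text
27.425 [ 0.7169693  -0.05919279  0.04093747] [-9.07144272  0.79792028 23.80316067] -2.5800456867606108e-05
s3 60 [0.68859317 0.14211736 0.05679653]
s6 50 [0.6893719  0.14116161 0.08187957]
s8 55 [0.68842385 0.14096777 0.08235468]
```

View pics/s8.png

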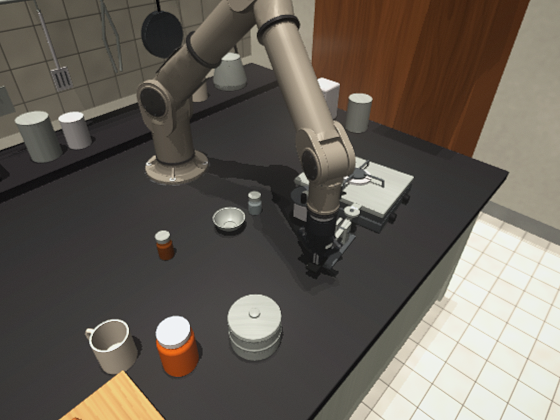

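View pics/cs8.png

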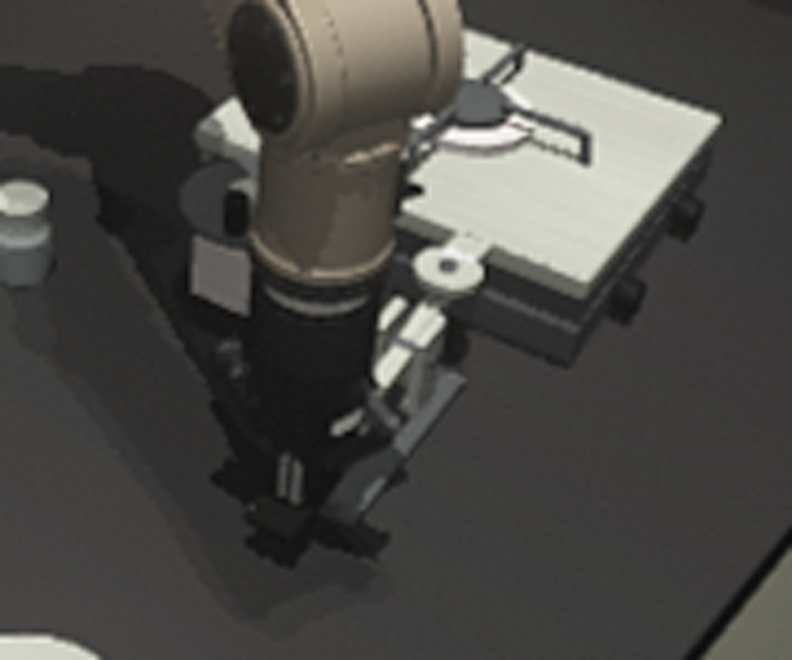

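View pics/t8.png

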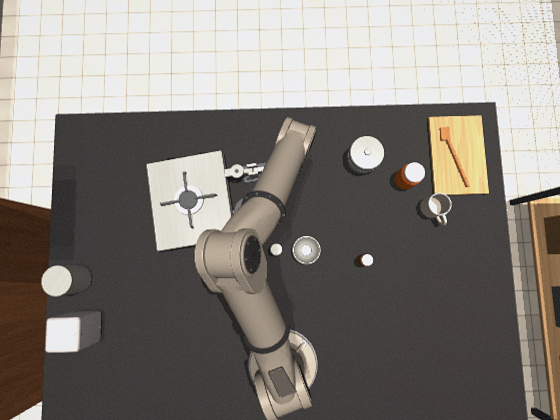

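>>> step_arm --pt "-0.04 0 0 0 0 0" --pt "0 0 0 0 0 0" --pt "0 0 0 0 0 0" --pt "0 0 0 0 0 0"

```text
t: 27.92
eef_pos: [0.7169, -0.0592, 0.0415]
tool_rot: [0.535, 0.463, 0.534, -0.463]
contact_force: [-6.8, 0.2, 17.9]
gripper_width: 0.003
```

```bash
python3 - <<'E'
from h import *
snap('scene','s9'); o=bot.get_obs(); print(o['t'],o['eef_pos'],o['contact_force'])
P=cloud('s9'); im=load('s9')[0]
m=(np.hypot(P[...,0]-.688,P[...,1]-.1426)<.018)&(P[...,2]>.05)&(P[...,2]<.1)&(im.min(-1)>150)
print(m.sum(),P[m].mean(0))
E
```

```text
27.975 [ 0.71686101 -0.05923823  0.04154035] [-6.92463433 -0.66975621 18.05051932]
58 [0.68843372 0.14273663 0.08188352]
```

Stable and fully down; handing in.

```bash
python3 - <<'E'
from h import *
print(bot.hand_in()); o=bot.get_obs(); print(o['t'],o['contact_force'])
E
```

```text
the job is handed in; nothing more can be done
None
the job is handed in; nothing more can be done
```

I finished the job and handed it in at about 28 s of the 72 s allowed. No verdict was reported.

- **Handwheel:** I pinched the knob and led it about 375° anticlockwise until it met the stop, with a reaction of about 10 N. The picture afterwards showed the bolt fully clear of the top plate.
- **Jack:** I lifted it off its place beside the tiffin box and set it flat on the counter. The saddle is under the lift pad, about 2 mm forward of the pad's centre, and allows for the 5 mm it draws back as it rises. Then I let go of it.
- **Pumping:** The first full stroke raised the pad by about 25 mm. The handle then sprang all the way up and the pad settled back to within about 0.5 mm of its shut height. The jack had not visibly moved.
- **Finish:** The second stroke is held fully down with about 18 N on the paddle, and the pad again measures about 25 mm higher than when shut. The gripper touches only the paddle.

**Checks that were less clean:**
- The top and wrist cameras disagreed by 2–4 mm, so I used the wrist camera for the final placing.
- A sideways force of about 7 N remained on the tool while it pressed against the handle's stop, though nothing visibly moved.
- The other kitchen things look undisturbed in the last pictures.

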